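# Pack a spare-parts order, close the tub and scan its label on the folding stand

## Robot

A 7-joint arm with a two-finger parallel gripper is mounted at the origin on a cart in front of the work surface, level with it; the furniture and walls round the work are solid. World frame = base frame: x ahead of the robot, y to its left, z up, the work surface at z = 0. Lengths are in m, angles in degrees, forces in N, time in s.
With the tool pointing down it reaches from about 0.4 to 0.85 m from the base axis. Payload 4.5 kg.
Tool frame: the origin (TCP) lies midway between the tips of the shut fingers; the grasp point (between the pads) lies 19 mm behind it; z points along the fingers, y is the line along which they close (so a half turn about z gives the same grasp; the last joint's range is limited). The gripper opens to 88 mm and grips with 3 to 60 N. Pads are 18 mm wide; open, the fingers measure 123 mm over their backs; the gripper's body (75 mm by 187 mm) begins 45 mm behind the grasp point.
Start: joints at [1.937, 39.483, -11.15, 89.685, 9.013, 51.709, -12.324], TCP at [0.625, 0, 0.239] pointing down, gripper open.
Joint ranges: [-172.22, 172.22], [-26.19, 119.32], [-84.43, 86.54], [7.71, 146.69], [-57.33, 237.33], [2.42, 119.75], [-152.13, 152.13]. Speed limits (degrees/s): [147.25, 147.25, 180, 180, 180, 180, 180].

## Interface

Orientations are given as a 3x3 rotation matrix whose columns are the frame's x, y, z axes.
In Python, from cell import env gives the robot as it stands.
- The arm moves only by the tool apply_moves, never from a script. Its argument "plan" is a list of rows, each a list of 4 numbers: the shift along the tool's x, y, z in mm, then the turn about the tool's z in degrees. In form: [[tx, ty, tz, twist], ...]. A call has 1 to 20 rows; each row is the pose to reach, as a shift and turn from the pose commanded when the call began, along the tool's axes at that moment; what a row does not reach only later rows make up. A row lasts 1/12 s, in which the tool goes at most 41.7 mm and 7.16 degrees, less where a joint would pass 70% of its speed; a pose out of reach is approached as far as the arm can. A call with a gripper value outside its range is refused whole. "gripper" is the opening in per cent of the stroke, from 0 (shut) to 100 (fully open), set as the call begins (left out, the last holds). The fingers move at their own pace and stop on an object; the grip force is fixed at half the most. Time passes only in rows, so rows that repeat a pose let the fingers close. It gives the time, the measured TCP pose, the force, the opening and the grip force at its end, in the units of the state.
- env.get_state(): the state, without advancing time (a new reading comes with each control period).
- env.capture(name): name is "scene" or "side" or "wrist"; returns the picture (480x640x3 uint8, red, green, blue); there is no depth.
- env.camera_model(name): a dict with "fx", "fy", "cx", "cy" (pixels), "position" and "orientation" of the camera in the world; the wrist camera has in their place "T_tool_cam" (4x4, takes a point from camera to tool coordinates, whose origin is the TCP and whose axes are the flange's). Camera axes: x right, y up, looking along -z (the intrinsics and any distortion apply to the point x, -y, -z); pixel columns grow to the right and rows downward; lengths in m; the calibration is good to about 2 mm. A picture is of the moment at which its call begins: read the wrist's pose just before it. camera_model takes no time and is no camera call.
- env.sign_off(): hands the job in; it is judged then, once.
The state is a dict: "time_s": time; "joint_positions": joint angles; "dq": joint speeds; "joint_torque": joint torques, N m; "tool_pos": TCP position; "eef_rot": TCP orientation; "contact_force": force on the tool from outside, world axes, zero at the start; "torque": the same for the moment, N m; "gripper_width": finger opening in m; "grip_force": force on a finger pad.
Only numpy, scipy, OpenCV 4.12 (cv2) and the standard library are available. Lean on these libraries where they do the work, as an engineer would, in place of code of your own. Each camera call takes 0.05 s, during which the arm holds its last target. There are 200 camera calls.

## Task

Pack the ordered parts that are lying about (the two steel air couplers, the igniter plug and the small brown carton, as many of them as are there) into the grey tub and press its loose lid down until both spring clips have snapped over it and it sits level. Only then snap the folding label stand fully open, hold the scanner steady for a good two seconds aimed level and squarely at the centre of its label from roughly a hand's width (about 7 cm), lay the scanner back lengthwise on the middle of its mat, and snap the stand shut flat again. Leave the bearing and the white carton where they are.

Things in the scene. Friction and masses are not known exactly. Their poses are not given: they have to be found in the camera images.
- stand_panel (a joint): angle of the folding stand's aluminium back panel: 0 = folded flat on its base, 1.75 = fully open (a stop; leaning back 10 degrees). An over-centre spring beside the hinge snaps it shut below about 1.0 rad and open above about 1.1 rad; moving the tab takes up to about 3 N.
- stand_hinge (a point): middle of the stand's hinge line, 30 mm above the worktop; x points to the stand's back, y along the hinge, z up. The fixed base reaches 125 mm in front of the hinge and 22 mm behind, is 110 mm wide, 16 mm high. The back panel (94 mm wide, 5 mm thick) reaches 130 mm from the hinge: towards -x when folded, swinging up over +z.
- stand_tab (a point): grip point on the black pull tab at the middle of the panel's free edge, in its plane, 160 mm from the hinge line (tab ends at 182 mm); 14 mm wide along the hinge, 12 mm thick. Pinched across its width it turns between the fingers as the panel swings. 30 mm above the worktop when folded; open, it points up, at 187 mm. Axes turn with the panel.
- stand_label (a point): centre of the white bar-code label (76 x 46 mm) on the panel's inner face, hidden when folded, 55 mm from the hinge line; z is normal to the label, out of the panel's back. When open, the label faces the stand's front (hinge -x), tilted 10 degrees upward, its centre 84 mm above the worktop.
- tub_floor (a point): middle of the inner floor of the open grey tub (fixed to the worktop), 3 mm above the worktop. Inside it is 190 mm (along its x) by 110 mm (along its y) and 50 mm deep; walls 3 mm. Its own x and y axes are level, z up. 
- tub_rim (a point): centre of the tub's mouth, at the rim, 53 mm above the worktop; axes as tub_floor. In the middle of each short end (x = +-98 mm) stands a sprung steel clip, 30 mm wide, 18 mm higher than the rim, its sloped nose overhanging the lid's edge by 3 mm: it yields outwards as the lid is pressed down, then snaps over the lid.
- lid_handle (a point): middle of the black handle bar on top of the loose grey lid. The lid is 196 mm (its x) by 116 mm (its y); the bar is 70 mm long along x, 14 mm wide along y and 46 mm tall, this point half-way up (42 mm above the lid's underside). Its own x and y axes are level, z up. 
- lid_seat (a point): middle of the underside of the lid's 5 mm plate, 28 mm below the handle point: seated, it coincides with tub_rim (either way round). A skirt 14 mm deep fits inside the tub with 2.5 mm play all round. At first the lid lies on the worktop, skirt down. It stays 9 mm or more proud on the clips until pressed with about 6 to 12 N.
- scanner_center (a point): middle of the loose black bar scanner, 150 mm long (x), 26 mm high (z, centre 14 mm above its underside), 40 mm wide (y) along its handle; the front 34 mm is a head 50 mm wide. 180 g. Grasp it across the 40 mm.
- scanner_window (a point): scan window in the middle of the scanner's front end, 76 mm ahead of its centre; the beam goes along +x of the scanner.
- mat_center (a point): middle of the top of the black rubber mat (180 mm along x, 70 mm along y, 3 mm thick, fixed) on which the scanner lies, lengthwise.
- coupler_a_center (a point): middle of the larger steel air coupler (red ring), 83 mm long along its y, 29 mm wide, 28 mm high, lying on the worktop. May be absent.
- coupler_b_center (a point): middle of the smaller steel air coupler (black ring), 72 mm long along its y, 25 mm wide, 24 mm high, lying. May be absent.
- igniter_hex (a point): middle of the thick hexagonal end of the igniter plug, 22 mm wide and 20 mm high; the hexagonal part is 32 mm long along y, and the thin white end reaches 50 mm from this point along -y. Grasp it here, across x. May be absent.
- box_brown_center (a point): middle of the small brown carton, 40 mm (x) by 60 mm (y), 30 mm high. May be absent.
- bearing: ball bearing, 47 mm across, 14 mm high, a bystander to leave alone; origin under its centre.
- box_white: white carton 50 x 75 x 42 mm, a bystander to leave alone; origin under its centre.
- scanner: the scanner itself; origin in the middle of its underside, axes as for scanner_center.

How it is judged (in metres and radians):
On the way, in this order (a step that is already met when the one before it is completed fails the run):
1. all the ordered parts are in the tub and the lid is seated level under the clips, the stand still folded (x of coupler_a_center in the frame of tub_floor between -0.095 and 0.095 m and y of coupler_a_center in the frame of tub_floor between -0.055 and 0.055 m and z of coupler_a_center in the frame of tub_floor between 0 and 0.045 m and x of coupler_b_center in the frame of tub_floor between -0.095 and 0.095 m and y of coupler_b_center in the frame of tub_floor between -0.055 and 0.055 m and z of coupler_b_center in the frame of tub_floor between 0 and 0.045 m and x of igniter_hex in the frame of tub_floor between -0.095 and 0.095 m and y of igniter_hex in the frame of tub_floor between -0.055 and 0.055 m and z of igniter_hex in the frame of tub_floor between 0 and 0.045 m and x of box_brown_center in the frame of tub_floor between -0.095 and 0.095 m and y of box_brown_center in the frame of tub_floor between -0.055 and 0.055 m and z of box_brown_center in the frame of tub_floor between 0 and 0.045 m and z of lid_seat in the frame of tub_rim between -0.003 and 0.003 m and horizontal distance between lid_seat and tub_rim below 0.006 m and angle between lid_seat's own z axis and vertical below 0.03 rad and value of joint stand_panel below 0.3 rad), for 0.3 s.
2. the stand is snapped fully open (value of joint stand_panel above 1.68 rad), for 0.2 s.
3. the held scanner points at the label's centre, steady for two seconds, with the stand open (x of stand_label in the frame of scanner_window between 0.035 and 0.13 m and y of stand_label in the frame of scanner_window between -0.018 and 0.018 m and z of stand_label in the frame of scanner_window between -0.018 and 0.018 m and angle between the x axis of scanner_window and the z axis of stand_label, either way round below 0.45 rad and value of joint stand_panel above 1.65 rad and contact force between scanner and the fingers above 0.5 N), for 2 s.
At the end, for the whole second after the job is handed in: all parts that were there lie in the tub; lid within 3 mm of the rim, centred to 6 mm, level to 0.03 rad; stand folded (below 0.06 rad); scanner at rest flat on its mat, centre within 30 mm of the mat's and along it within 0.3 rad, either way round (x of coupler_a_center in the frame of tub_floor between -0.095 and 0.095 m and y of coupler_a_center in the frame of tub_floor between -0.055 and 0.055 m and z of coupler_a_center in the frame of tub_floor between 0 and 0.045 m and x of coupler_b_center in the frame of tub_floor between -0.095 and 0.095 m and y of coupler_b_center in the frame of tub_floor between -0.055 and 0.055 m and z of coupler_b_center in the frame of tub_floor between 0 and 0.045 m and x of igniter_hex in the frame of tub_floor between -0.095 and 0.095 m and y of igniter_hex in the frame of tub_floor between -0.055 and 0.055 m and z of igniter_hex in the frame of tub_floor between 0 and 0.045 m and x of box_brown_center in the frame of tub_floor between -0.095 and 0.095 m and y of box_brown_center in the frame of tub_floor between -0.055 and 0.055 m and z of box_brown_center in the frame of tub_floor between 0 and 0.045 m and z of lid_seat in the frame of tub_rim between -0.003 and 0.003 m and horizontal distance between lid_seat and tub_rim below 0.006 m and angle between lid_seat's own z axis and vertical below 0.03 rad and value of joint stand_panel below 0.06 rad and horizontal distance between scanner_center and mat_center below 0.03 m and angle between the x axis of scanner_window and the x axis of mat_center, either way round below 0.3 rad and angle between scanner_center's own z axis and vertical below 0.1 rad and height (world z) of scanner_center below 0.025 m and linear speed of scanner below 0.02 m/s); the robot touches nothing.
It fails at once if the bearing or the white carton is pushed away by more than 4 cm (distance of any of bearing, box_white from where it was at the start of the episode above 0.04 m).
Of coupler_a, coupler_b, igniter, box_brown only 2 to 3 are there at a start; the rules pass over those that are not, and their reading is None.
At some moment in a run one of coupler_a, coupler_b, igniter, box_brown may be knocked a few centimetres aside while the robot is not near it.
It also fails if it takes over 184 s, if anything falls off the work surface, if the arm or the gripper's body presses on something with over 40 N, if the wrist force passes 120 N, or if a joint passes its speed limit or range.

## Working session

There is one attempt and no reset: what is moved stays moved. The work goes in short steps, Python scripts to look and compute and a tool call to move; the robot and the scene stay as the last step left them, time stands still between calls to the robot, and variables do not carry over. Pictures are saved under pics/ and viewed, at most 14 in all, crops included, and the job is handed in when it is done.

Besides the shell and the picture viewer there is one more tool, called after "Emit:" as name([rows], argument=value, ...), one row to a line, values as JSON. apply_moves: Moves the arm, as the interface text tells. Its arguments: {"type":"object","properties":{"plan":{"type":"array"},"gripper":{"type":"number"}},"required":["plan"]}

```bash
ls; mkdir -p pics; cat > h.py <<'E'
import numpy as np, cv2
from cell import env
def shot(n,f=None):
    s=env.get_state(); im=env.capture(n)
    if f: cv2.imwrite('pics/'+f,im[:,:,::-1])
    return s,im
def cam(n,s=None):
    m=env.camera_model(n)
    if n=='wrist':
        T=np.eye(4);T[:3,:3]=np.array(s['eef_rot']).reshape(3,3);T[:3,3]=s['tool_pos']
        W=T@np.array(m['T_tool_cam']);return m,W[:3,3],W[:3,:3]
    return m,np.array(m['position']),np.array(m['orientation']).reshape(3,3)
def dist(m):
    for k in m:
        if 'dist' in k: return np.array(m[k],float)
    return np.zeros(5)
def ray(n,u,v,s=None):
    m,p,R=cam(n,s)
    K=np.array([[m['fx'],0,m['cx']],[0,m['fy'],m['cy']],[0,0,1]])
    q=cv2.undistortPoints(np.array([[[u,v]]],float),K,dist(m))[0,0]
    return p,R@np.array([q[0],-q[1],-1.])
def onz(n,u,v,z,s=None):
    p,d=ray(n,u,v,s);return p+d*(z-p[2])/d[2]
def proj(n,P,s=None):
    m,p,R=cam(n,s)
    K=np.array([[m['fx'],0,m['cx']],[0,m['fy'],m['cy']],[0,0,1]])
    c=R.T@(np.array(P)-p); c=np.array([c[0],-c[1],-c[2]])
    return cv2.projectPoints(c.reshape(1,1,3),np.zeros(3),np.zeros(3),K,dist(m))[0][0,0]
E
python3 - <<'E'
from h import *
for n in('scene','side','wrist'):
    s,_=shot(n,n+'0.png'); print(n,env.camera_model(n))
print(s)
E
```

```text
pics
scene {'fx': 524.316725742393, 'fy': 524.316725742393, 'cx': 317.3554236603997, 'cy': 242.21441155703567, 'position': array([ 0.25884485, -0.25128363,  0.75749631]), 'orientation': array([[ 0.82955298,  0.43553077, -0.3495065 ],
       [-0.55841947,  0.6504397 , -0.51487464],
       [ 0.00308916,  0.62228703,  0.78278305]])}
side {'fx': 460.63580007335787, 'fy': 460.63580007335787, 'cx': 314.29618513289734, 'cy': 241.43955596315521, 'position': array([0.51116636, 1.10321142, 0.45053788]), 'orientation': array([[-0.99936231,  0.0172764 , -0.03124886],
       [-0.03550456, -0.3878187 ,  0.92105162],
       [ 0.00379357,  0.92157375,  0.38818479]])}
wrist {'fx': 352.1079731195564, 'fy': 352.1079731195564, 'cx': 315.7953860777076, 'cy': 241.2086434094808, 'T_tool_cam': array([[-8.18900232e-04,  9.50896605e-01,  3.09507634e-01,
         7.99831785e-02],
       [ 9.99999658e-01,  8.14146513e-04,  1.44522435e-04,
        -3.05498143e-04],
       [-1.14558668e-04,  3.09507647e-01, -9.50896947e-01,
        -1.46183377e-01],
       [ 0.00000000e+00,  0.00000000e+00,  0.00000000e+00,
     
[... 177 characters left out ...]
 array([ 0.03924873, -0.16835798,  0.0069656 ,  0.01649666, -0.03854446,
        0.04892152,  0.04900921]), 'joint_torque': array([-3.08775299e-03, -5.28501892e+01, -1.27141513e+00, -1.53837240e+01,
       -5.25604945e-02,  1.96265515e-03,  5.71585565e-05]), 'tool_pos': array([ 6.24440201e-01, -2.34763910e-05,  2.37979582e-01]), 'eef_rot': array([[-8.74711038e-05,  9.99998634e-01, -1.65060825e-03],
       [ 9.99999991e-01,  8.73026144e-05, -1.02148931e-04],
       [-1.02004689e-04, -1.65061717e-03, -9.99998633e-01]]), 'contact_force': array([-0.05466448, -0.53363645,  0.28903171]), 'torque': array([0.01106375, 0.01470568, 0.01941245]), 'grip_force': 0.0, 'gripper_width': 0.08797124095868579}
```

View pics/scene0.png

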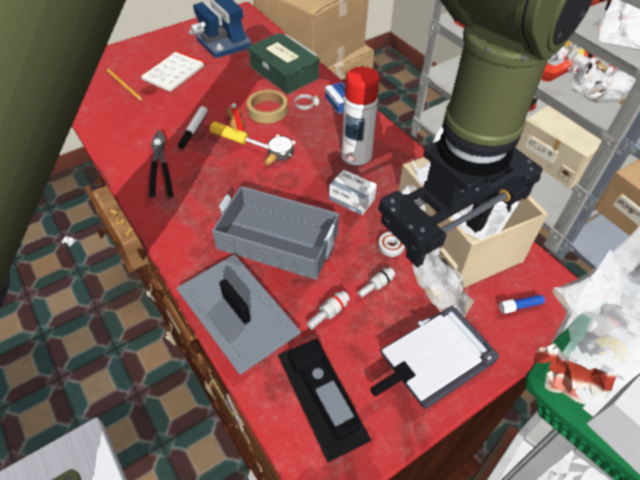

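View pics/side0.png

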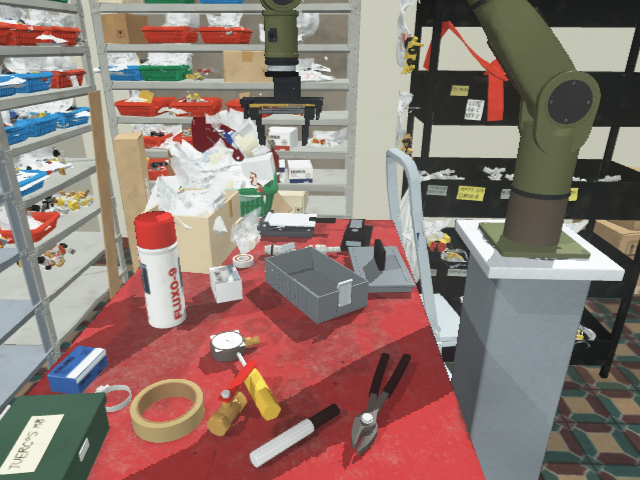

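The scene view shows both couplers (328,310) and (377,283), the tub (278,230), the lid handle (237,300), the scanner (325,395), the folded stand (440,355) with its tab (392,380), the bearing (391,243) and the white carton (353,192). The side view agrees.

View pics/wrist0.png

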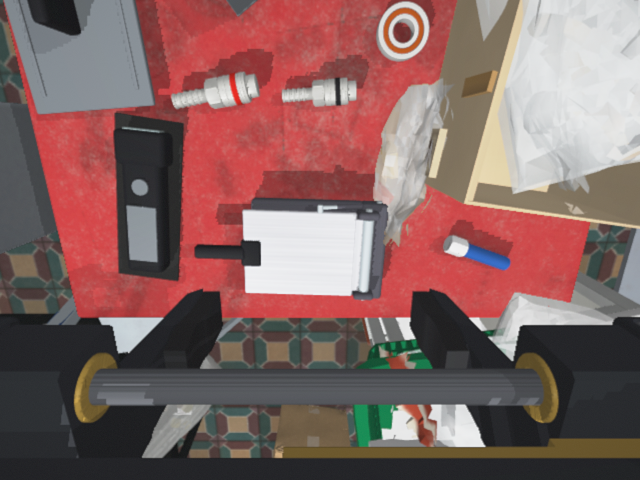

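```bash
python3 - <<'E'
from h import *
for n,u,v,z in [('cA',328,310,.014),('cB',377,283,.012),('lidhandle',236,299,.05),('scan',325,395,.03),('tabend',373,390,.03),('tab',395,374,.03),('bear',391,243,.014),('white',353,192,.042),('tub c',278,230,.053)]:
    print(n,onz('scene',u,v,z).round(3))
E
```

```text
cA [0.526 0.11  0.014]
cB [0.627 0.108 0.012]
lidhandle [0.403 0.19  0.05 ]
scan [ 0.436 -0.012  0.03 ]
tabend [ 0.498 -0.044  0.03 ]
tab [ 0.54  -0.043  0.03 ]
bear [0.701 0.162 0.014]
white [0.702 0.282 0.042]
tub c [0.531 0.273 0.053]
```

Wrist view: coupler A is around (215,92), coupler B around (320,93) and the bearing at (403,30). The scanner is at (145,195) with its head up, the stand panel around (300,252), and the tab at (225,252). Image right is world +x and up is +y. I see only the two couplers. Next I measure with masks.

```bash
python3 - <<'E'
from h import *
s,im=shot('wrist')
hsv=cv2.cvtColor(im,cv2.COLOR_RGB2HSV)
red=((hsv[...,0]<8)|(hsv[...,0]>170))&(hsv[...,1]>120)&(hsv[...,2]>70)
def rect(n,im,mask,roi,z,s=None,close=0):
    x0,y0,x1,y1=roi;m=np.zeros(mask.shape,np.uint8);m[y0:y1,x0:x1]=mask[y0:y1,x0:x1]
    if close:m=cv2.morphologyEx(m,cv2.MORPH_CLOSE,np.ones((close,close)))
    c=max(cv2.findContours(m,0,1)[0],key=cv2.contourArea)
    P=np.array([onz(n,*p[0],z,s)[:2] for p in c],np.float32)
    r=cv2.minAreaRect(P);b=cv2.boxPoints(r)
    e=b[1]-b[0],b[2]-b[1];l=max(e,key=np.linalg.norm)
    return np.round(r[0],4),np.round(r[1],3),round(float(np.degrees(np.arctan2(l[1],l[0]))),1),b.round(3).tolist()
bright=(hsv[...,1]<70)&(hsv[...,2]>110)
print('A',rect('wrist',im,bright,(160,65,275,112),.014,s,13)[:3])
print('B',rect('wrist',im,bright,(275,70,365,112),.012,s,13)[:3])
dark=hsv[...,2]<75
print('mat',rect('wrist',im,dark,(100,105,200,290),.003,s,9))
print('panel',rect('wrist',im,bright,(238,205,358,300),.0325,s,9))
print('tab',rect('wrist',im,dark,(185,238,262,270),.036,s,5))
# scanner sections
hd=hsv[...,2]<45
for v in range(112,285,12): print(v,[ (np.where(im[v,100:200].max(1)<t)[0]+100)[[0,-1]].tolist() if (im[v,100:200].max(1)<t).any() else 0 for t in (30,42,60)], im[v,118:182:7].max(1).tolist())
E
python3 - <<'E'
import cv2
a=cv2.imread('pics/scene0.png')[170:390,160:400]
cv2.imwrite('pics/c1.png',cv2.resize(a,None,fx=3,fy=2.7*1,interpolation=2))
b=cv2.imread('pics/wrist0.png')[95:310,90:400]
cv2.imwrite('pics/c2.png',cv2.resize(b,None,fx=2.5,fy=2.5,interpolation=2))
E
```

```text
A (array([0.5251, 0.1114]), array([0.086, 0.028]), 9.5)
B (array([0.627 , 0.1112]), array([0.073, 0.024]), 4.1)
mat (array([0.4393, 0.0008]), array([0.178, 0.07 ]), 81.4, [[0.39100000262260437, -0.0820000022649765], [0.460999995470047, -0.09300000220537186], [0.4869999885559082, 0.08399999886751175], [0.4180000126361847, 0.09399999678134918]])
panel (array([ 0.6088, -0.0471]), array([0.104, 0.124]), -1.5, [[0.5450000166893005, -0.09799999743700027], [0.6700000166893005, -0.10100000351667404], [0.671999990940094, 0.003000000026077032], [0.5479999780654907, 0.007000000216066837]])
tab (array([ 0.5305, -0.0447]), array([0.027, 0.067]), -2.9, [[0.4959999918937683, -0.0560000017285347], [0.5630000233650208, -0.05999999865889549], [0.5649999976158142, -0.032999999821186066], [0.49799999594688416, -0.029999999329447746]])
112 [0, 0, 0] [110, 124, 126, 124, 143, 138, 128, 111, 115, 133]
124 [0, [147, 181], [116, 182]] [55, 52, 44, 44, 42, 43, 43, 44, 44, 41]
136 [[165, 169], [158, 176], [114, 182]] [47, 46, 46, 48, 45, 44, 40, 30, 43, 42]
148 [[167, 171], [162, 173], [115, 181]] [47, 48, 45,
[... 245 characters left out ...]
4, 155, 120, 50, 37, 28, 43, 94]
196 [[165, 167], [159, 169], [118, 180]] [49, 45, 48, 56, 50, 50, 38, 28, 45, 114]
208 [[164, 167], [159, 169], [118, 179]] [54, 51, 156, 157, 154, 121, 38, 28, 45, 160]
220 [[166, 167], [159, 169], [118, 179]] [56, 42, 157, 157, 158, 158, 40, 27, 43, 132]
232 [[166, 168], [161, 169], [119, 179]] [65, 49, 159, 159, 159, 160, 42, 28, 43, 145]
244 [[168, 168], [161, 170], [119, 178]] [88, 49, 160, 160, 160, 161, 42, 31, 44, 202]
256 [[166, 168], [161, 170], [119, 177]] [110, 50, 161, 163, 162, 163, 42, 28, 53, 191]
268 [[164, 164], [160, 166], [120, 177]] [131, 51, 47, 47, 48, 50, 40, 51, 50, 189]
280 [0, 0, 0] [166, 160, 171, 163, 167, 181, 186, 166, 105, 190]
```

View pics/c1.png

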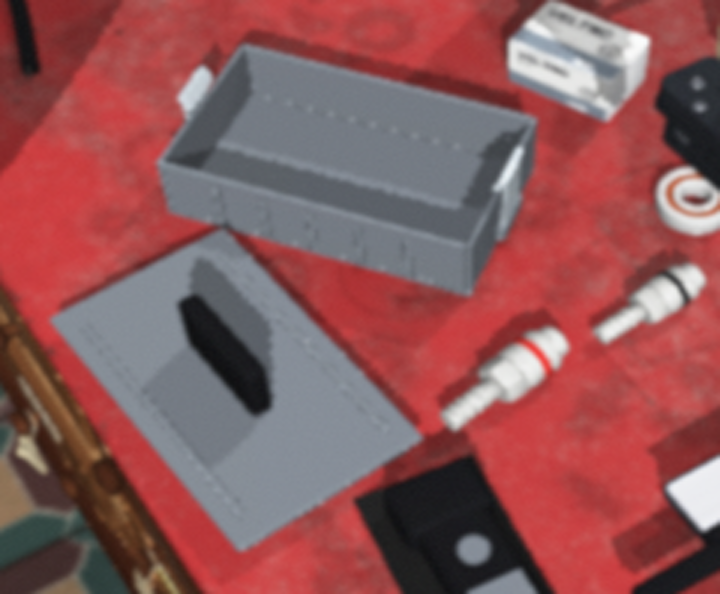

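View pics/c2.png

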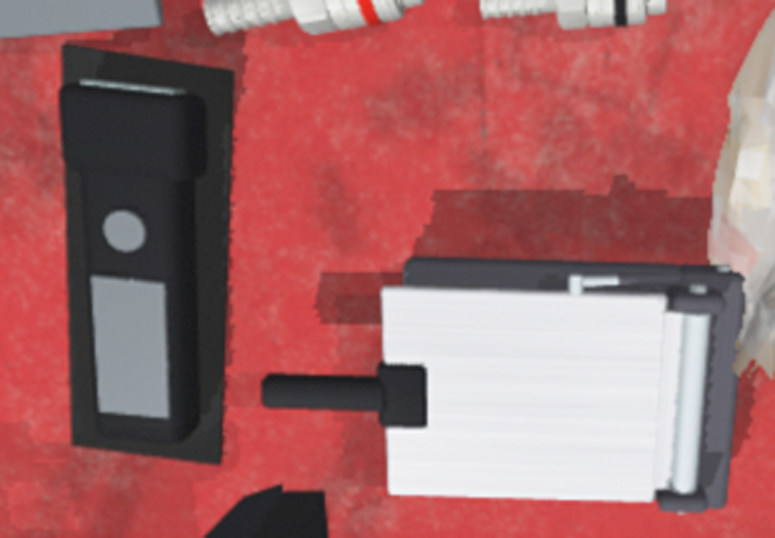

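The crops give the tub rim corners, the lid corners and handle, the scanner's ends, and the tab end with the hinge rod. I turn these into points.

```bash
python3 - <<'E'
from h import *
s=env.get_state()
C1=lambda x,y,z:onz('scene',x/3+160,y/2.7+170,z)[:2]
C2=lambda x,y,z:onz('wrist',x/2.5+90,y/2.5+95,z,s)[:2]
def quad(P):
    P=np.array(P);a=(P[1]-P[0]+P[2]-P[3])/2;b=(P[3]-P[0]+P[2]-P[1])/2
    d=lambda v:np.degrees(np.arctan2(v[1],v[0])).round(1)
    print(P.mean(0).round(4),'a',np.linalg.norm(a).round(3),d(a),'b',np.linalg.norm(b).round(3),d(b))
print('tub');quad([C1(*p,.053) for p in((160,163),(247,45),(537,120),(472,243))])
print('lid');quad([C1(*p,.019) for p in((52,318),(222,230),(422,438),(242,550))])
print('handle top');
a=C1(188,296,.065);b=C1(261,412,.065);print((a+b)/2,np.linalg.norm(a-b),np.degrees(np.arctan2(*(a-b)[::-1])))
f=C2(133,88,.029);t=C2(141,437,.029);print('scanner',(f+t)/2,np.linalg.norm(f-t),np.degrees(np.arctan2(*(f-t)[::-1])))
e=C2(262,392,.030);h=C2(692,402,.033);print('tabend',e,'hinge',h,np.linalg.norm(e-h),np.degrees(np.arctan2(*(h-e)[::-1])))
quad([C2(*p,.0325) for p in((387,492),(383,288),(668,297),(660,500))])
E
```

```text
tub
[0.5403 0.2899] a 0.112 35.0 b 0.192 -54.2
lid
[0.4014 0.191 ] a 0.113 4.2 b 0.195 -85.7
handle top
[0.39693421 0.1800008 ] 0.0901956531269328 86.21893636327597
scanner [0.44856686 0.00413927] 0.14643602057943217 82.67189305820021
tabend [ 0.49465068 -0.04729193] hinge [ 0.67830781 -0.05082089] 0.1836910305002378 -1.1007979444526073
[ 0.6071 -0.0492] a 0.092 88.6 b 0.119 -1.9
```

```bash
cat > g.py <<'E'
# usage: python3 g.py x y z yaw [x y z yaw ...]  -> chained tool deltas, rounded; keeps commanded pose in cmd.json
import sys,json,os,numpy as np
c=json.load(open('cmd.json')) if os.path.exists('cmd.json') else [625.,0.,239.,0.]
v=list(map(float,sys.argv[1:]))
for i in range(0,len(v),4):
    x,y,z,w=v[i:i+4]; a=np.radians(c[3]); dx,dy=x-c[0],y-c[1]
    ty=round(dx*np.cos(a)+dy*np.sin(a)); tx=round(-dx*np.sin(a)+dy*np.cos(a)); tz=round(c[2]-z)
    tw=(round((c[3]-w)*10)/10)
    print([tx,ty,tz,tw])
    c=[c[0]+ty*np.cos(a)-tx*np.sin(a),c[1]+ty*np.sin(a)+tx*np.cos(a),c[2]-tz,c[3]-tw]
json.dump(c,open('cmd.json','w'));print(np.round(c,1))
E
python3 g.py 525 111 120 99.5
```

```text
[111, -100, 119, -99.5]
[525.  111.  120.   99.5]
```

Emit:
apply_moves([
  [40, -36, 40, -7],
  [80, -70, 80, -14],
  [111, -100, 119, -21],
  [111, -100, 119, -28],
  [111, -100, 119, -35],
  [111, -100, 119, -42],
  [111, -100, 119, -49],
  [111, -100, 119, -56],
  [111, -100, 119, -63],
  [111, -100, 119, -70],
  [111, -100, 119, -77],
  [111, -100, 119, -84],
  [111, -100, 119, -91],
  [111, -100, 119, -97],
  [111, -100, 119, -99.5],
  [111, -100, 119, -99.5],
  [111, -100, 119, -99.5],
], gripper=70)

```text
time_s: 1.62
tool_pos: [0.5251, 0.1109, 0.1196]
eef_rot: [[-0.987, -0.163, -0.0], [-0.163, 0.987, 0.0], [0.0, 0.0, -1.0]]
contact_force: [0.4, 0.1, -0.1]
gripper_width: 0.0616
grip_force: 0.0
```

```bash
cat > m.py <<'E'
from h import *
def rect(n,im,mask,roi,z,s=None,close=0):
    x0,y0,x1,y1=roi;m=np.zeros(mask.shape,np.uint8);m[y0:y1,x0:x1]=mask[y0:y1,x0:x1]
    if close:m=cv2.morphologyEx(m,cv2.MORPH_CLOSE,np.ones((close,close)))
    c=max(cv2.findContours(m,0,1)[0],key=cv2.contourArea)
    P=np.array([onz(n,*p[0],z,s)[:2] for p in c],np.float32)
    r=cv2.minAreaRect(P);b=cv2.boxPoints(r)
    l=max((b[1]-b[0],b[2]-b[1]),key=np.linalg.norm)
    return np.round(r[0],4),np.round(r[1],3),round(float(np.degrees(np.arctan2(l[1],l[0])))%180,1)
def bright(im):
    h=cv2.cvtColor(im,cv2.COLOR_RGB2HSV);return (h[...,1]<70)&(h[...,2]>110)
E
python3 - <<'E'
from m import *
s,im=shot('wrist','w1.png'); print(s['tool_pos'],s['eef_rot'].round(3).tolist(),s['joint_positions'].round(0))
print(proj('wrist',(.5251,.1114,.014),s),proj('wrist',(.627,.1112,.012),s))
env.capture; shot('scene','s1.png')
E
```

```text
[0.52506498 0.11086627 0.11960251] [[-0.987, -0.163, -0.0], [-0.163, 0.987, 0.0], [0.0, 0.0, -1.0]] [  3.  46. -33. 110.  42.  36.  42.]
[317.18239249 239.95535472] [297.21361334 352.40392523]
```

View pics/w1.png

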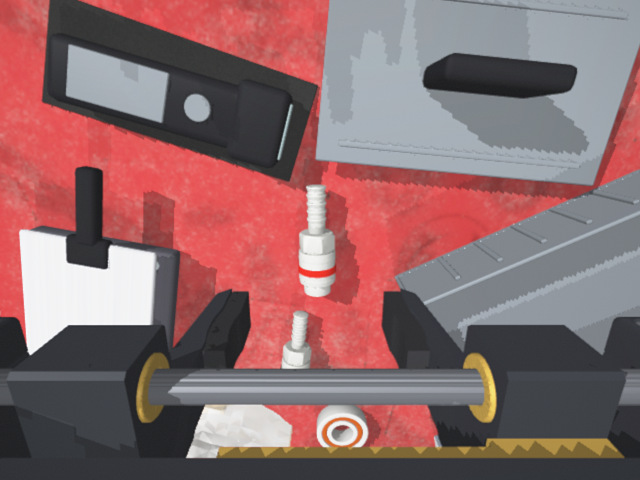

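View pics/s1.png

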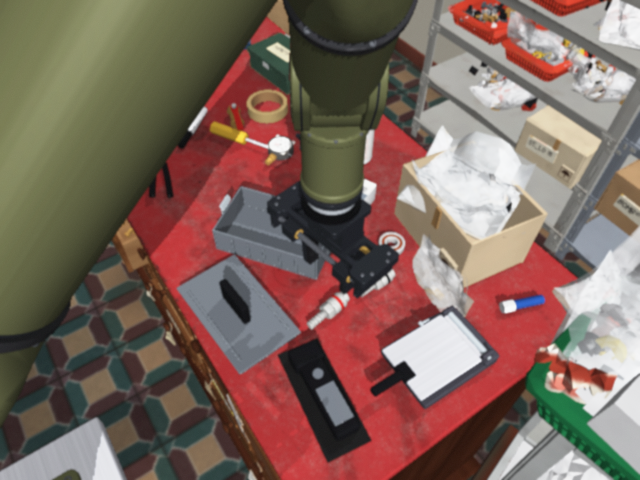

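Coupler A runs from (316,186) to (317,297), right where it was predicted. The scene view, now unoccluded, shows no igniter and no brown carton, so there are two parts. I grasp A on its hex.

```bash
python3 g.py 530 112 4 99.5  530 112 150 99.5 517 323 150 35.5 517 323 14 35.5 517 323 150 35.5
```

```text
[-5, 0, 116, 0.0]
[0, 0, -146, 0.0]
[-22, 210, 0, 64.0]
[0, 0, 136, 0.0]
[0, 0, -136, 0.0]
[517.  322.6 150.   35.5]
```

Emit:
apply_moves([
  [-3, 0, 30, 0],
  [-5, 0, 65, 0],
  [-5, 0, 95, 0],
  [-5, 0, 110, 0],
  [-5, 0, 116, 0],
  [-5, 0, 116, 0],
  [-5, 0, 116, 0],
])

```text
time_s: 2.3
tool_pos: [0.5303, 0.1122, 0.0043]
eef_rot: [[-0.986, -0.165, 0.001], [-0.165, 0.986, 0.0], [-0.001, 0.0, -1.0]]
contact_force: [-0.4, -0.0, 0.4]
gripper_width: 0.0617
grip_force: 0.0
```

Emit:
apply_moves([
  [0, 0, 0, 0],
  [0, 0, 0, 0],
  [0, 0, 0, 0],
  [0, 0, 0, 0],
  [0, 0, 0, 0],
  [0, 0, -10, 0],
  [0, 0, -35, 0],
  [0, 0, -70, 0],
  [0, 0, -110, 0],
  [0, 0, -140, 0],
  [0, 0, -146, 0],
  [0, 0, -146, 0],
], gripper=0)

```text
time_s: 3.3
tool_pos: [0.5311, 0.1121, 0.1522]
eef_rot: [[-0.986, -0.165, 0.004], [-0.165, 0.986, 0.001], [-0.005, 0.001, -1.0]]
contact_force: [0.8, -0.0, -0.3]
gripper_width: 0.0257
grip_force: 30.0
```

Emit:
apply_moves([
  [-2, 15, 0, 6],
  [-5, 40, 0, 13],
  [-8, 70, 0, 20],
  [-11, 100, 0, 27],
  [-14, 130, 0, 34],
  [-17, 160, 0, 41],
  [-20, 185, 0, 48],
  [-22, 203, 0, 55],
  [-22, 210, 0, 61],
  [-22, 210, 0, 64],
  [-22, 210, 0, 64],
  [-22, 210, 0, 64],
  [-22, 210, 0, 64],
])

```text
time_s: 4.38
tool_pos: [0.5167, 0.3214, 0.1487]
eef_rot: [[-0.581, 0.814, -0.001], [0.814, 0.581, -0.002], [-0.001, -0.002, -1.0]]
contact_force: [0.6, -0.2, -0.6]
gripper_width: 0.0258
grip_force: 30.0
```

```bash
python3 - <<'E'
from m import *
s,im=shot('wrist','w2.png'); print(s['tool_pos'],s['gripper_width'])
E
```

```text
[0.51665653 0.32141842 0.14867827] 0.025814072450437556
```

View pics/w2.png

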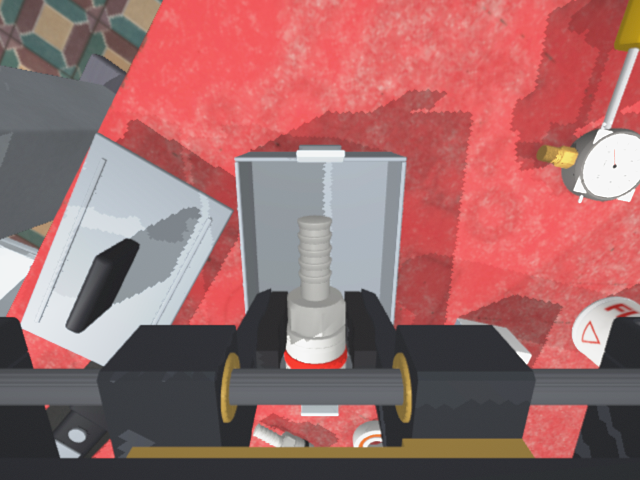

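Coupler A is held and the tub is aligned in view, with its far rim corners at (235,158) and (406,158) and a clip at (320,153). I check the tub pose from these points.

```bash
python3 - <<'E'
from m import *
s=env.get_state()
a=onz('wrist',235,158,.053,s);b=onz('wrist',406,158,.053,s)
print(a,b,np.linalg.norm(a-b))
c=onz('wrist',247,300,.053,s);d=onz('wrist',399,300,.053,s);
print('side line L',np.degrees(np.arctan2(*(a-c)[1::-1])),'R',np.degrees(np.arctan2(*(b-d)[1::-1])))
y=(b-a)[:2]/np.linalg.norm(b-a); ang=np.degrees(np.arctan2(y[1],y[0]));x=np.array([y[1],-y[0]])
print(ang,'center',(a+b)[:2]/2+x*.098)
E
```

```text
[0.43714855 0.33851504 0.053     ] [0.53064028 0.40513878 0.053     ] 0.11480168489169952
side line L 126.34778171107627 R 127.1291154330251
35.474293353593204 center [0.5407675  0.29201806]
```

Emit:
apply_moves([
  [0, 0, 30, 0],
  [0, 0, 65, 0],
  [0, 0, 95, 0],
  [0, 0, 120, 0],
  [0, 0, 132, 0],
  [0, 0, 136, 0],
  [0, 0, 136, 0],
])

```text
time_s: 5.02
tool_pos: [0.5169, 0.3222, 0.0132]
eef_rot: [[-0.581, 0.814, -0.001], [0.814, 0.581, -0.001], [0.0, -0.001, -1.0]]
contact_force: [-0.9, 0.1, -0.3]
gripper_width: 0.0262
grip_force: 30.0
```

Emit:
apply_moves([
  [0, 0, 0, 0],
  [0, 0, 0, 0],
  [0, 0, 0, 0],
  [0, 0, -15, 0],
  [0, 0, -50, 0],
  [0, 0, -90, 0],
  [0, 0, -130, 0],
  [0, 0, -136, 0],
  [0, 0, -136, 0],
], gripper=55)

```text
time_s: 5.77
tool_pos: [0.5191, 0.3241, 0.154]
eef_rot: [[-0.58, 0.814, 0.007], [0.814, 0.58, 0.005], [0.0, 0.008, -1.0]]
contact_force: [0.5, 0.2, -0.4]
gripper_width: 0.0484
grip_force: 0.0
```

```bash
python3 - <<'E'
from m import *
s,im=shot('wrist','w3.png')
print(rect('wrist',im,bright(im),(0,0,1,1),.03,s) if 0 else '')
s2,sc=shot('scene','s3.png')
p=proj('scene',(.627,.1112,.012)).round().astype(int);print(p)
print('B',rect('scene',sc,bright(sc),(p[0]-35,p[1]-28,p[0]+35,p[1]+28),.012,None,9))
a=cv2.resize(im[150:460,180:460],(400,400)); b=cv2.resize(sc[170:360,200:420],(400,400))
cv2.imwrite('pics/c3.png',np.hstack([a,b])[:,:,::-1])
E
python3 g.py 629 112 120 94 629 112 4 94
```

```text
[376 282]
B (array([0.6277, 0.1091]), array([0.08 , 0.025]), 8.5)
[-236, -31, 30, -58.5]
[0, 0, 116, 0.0]
[628.8 112.4   4.   94. ]
```

View pics/c3.png

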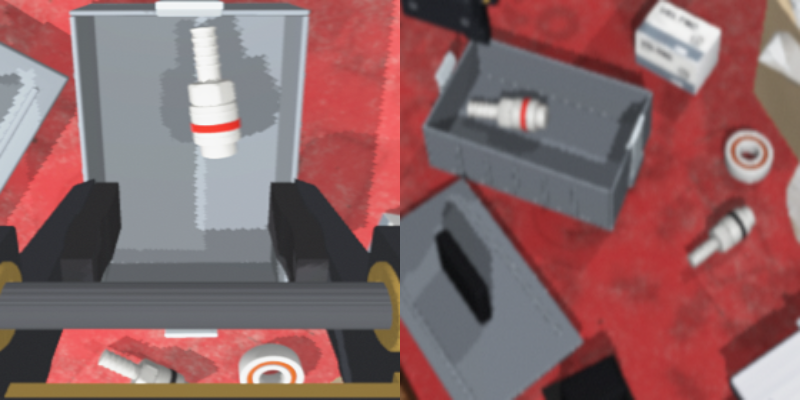

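Coupler A lies in the tub near the far end, and B is still in place. Next is B.

Emit:
apply_moves([
  [-35, -5, 4, -7],
  [-75, -10, 8, -14],
  [-115, -15, 14, -21],
  [-155, -20, 20, -28],
  [-190, -25, 26, -35],
  [-215, -28, 30, -42],
  [-230, -31, 30, -49],
  [-236, -31, 30, -55],
  [-236, -31, 30, -58.5],
  [-236, -31, 30, -58.5],
  [-236, -31, 30, -58.5],
  [-236, -31, 30, -58.5],
])

```text
time_s: 6.87
tool_pos: [0.6279, 0.1129, 0.1187]
eef_rot: [[-0.998, -0.069, -0.002], [-0.069, 0.998, -0.0], [0.002, 0.0, -1.0]]
contact_force: [1.0, -0.7, -0.9]
gripper_width: 0.0489
grip_force: 0.0
```

```bash
python3 - <<'E'
from m import *
s,im=shot('wrist','w4.png');print(s['tool_pos'],proj('wrist',(.627,.1112,.012),s))
print('B',rect('wrist',im,bright(im),(275,180,355,300),.012,s,9))
E
```

```text
[0.62787874 0.11292928 0.11866526] [314.32224565 238.31147862]
B (array([0.6285, 0.1106]), array([0.076, 0.024]), 3.9)
```

```bash
python3 - <<'E'
import json;json.dump([628.8,112.4,120.,94.],open('cmd.json','w'))
E
python3 g.py 632 111 4 94  632 111 150 94 567 255 150 35.5 567 255 13 35.5 567 255 150 35.5 
```

```text
[-3, -2, 116, 0.0]
[0, 0, -146, 0.0]
[55, 149, 0, 58.5]
[-1, 0, 137, 0.0]
[0, 0, -137, 0.0]
[567.3 254.6 150.   35.5]
```

Emit:
apply_moves([
  [-3, -2, 30, 0],
  [-3, -2, 65, 0],
  [-3, -2, 95, 0],
  [-3, -2, 110, 0],
  [-3, -2, 116, 0],
  [-3, -2, 116, 0],
  [-3, -2, 116, 0],
])

```text
time_s: 7.5
tool_pos: [0.6327, 0.1115, 0.0049]
eef_rot: [[-0.998, -0.07, 0.002], [-0.07, 0.998, 0.001], [-0.002, 0.001, -1.0]]
contact_force: [0.7, -0.4, -0.2]
gripper_width: 0.0485
grip_force: 0.0
```

Emit:
apply_moves([
  [0, 0, 0, 0],
  [0, 0, 0, 0],
  [0, 0, 0, 0],
  [0, 0, 0, 0],
  [0, 0, 0, 0],
  [0, 0, -10, 0],
  [0, 0, -35, 0],
  [0, 0, -70, 0],
  [0, 0, -110, 0],
  [0, 0, -140, 0],
  [0, 0, -146, 0],
  [0, 0, -146, 0],
], gripper=0)

```text
time_s: 8.5
tool_pos: [0.6333, 0.1113, 0.1528]
eef_rot: [[-0.998, -0.07, 0.005], [-0.07, 0.998, 0.001], [-0.005, 0.001, -1.0]]
contact_force: [-0.2, -0.7, -1.7]
gripper_width: 0.0227
grip_force: 30.0
```

Emit:
apply_moves([
  [4, 12, 0, 6],
  [12, 33, 0, 13],
  [20, 55, 0, 20],
  [28, 77, 0, 27],
  [36, 99, 0, 34],
  [44, 120, 0, 41],
  [50, 137, 0, 48],
  [54, 146, 0, 54],
  [54, 149, 0, 58.5],
  [54, 149, 0, 58.5],
  [54, 149, 0, 58.5],
  [54, 149, 0, 58.5],
])

```text
time_s: 9.5
tool_pos: [0.5674, 0.2542, 0.1487]
eef_rot: [[-0.582, 0.813, -0.001], [0.813, 0.582, -0.002], [-0.001, -0.002, -1.0]]
contact_force: [0.2, -0.7, -1.1]
gripper_width: 0.0225
grip_force: 30.0
```

Emit:
apply_moves([
  [0, 0, 30, 0],
  [0, 0, 65, 0],
  [0, 0, 95, 0],
  [0, 0, 120, 0],
  [0, 0, 132, 0],
  [0, 0, 137, 0],
  [0, 0, 137, 0],
])

```text
time_s: 10.08
tool_pos: [0.5675, 0.2549, 0.0119]
eef_rot: [[-0.581, 0.814, -0.001], [0.814, 0.581, -0.001], [0.0, -0.001, -1.0]]
contact_force: [0.5, -0.7, -0.7]
gripper_width: 0.0227
grip_force: 30.0
```

Emit:
apply_moves([
  [0, 0, 0, 0],
  [0, 0, 0, 0],
  [0, 0, 0, 0],
  [0, 0, -15, 0],
  [0, 0, -50, 0],
  [0, 0, -90, 0],
  [0, 0, -130, 0],
  [0, 0, -137, 0],
  [0, 0, -137, 0],
], gripper=55)

```text
time_s: 10.83
tool_pos: [0.5701, 0.257, 0.1543]
eef_rot: [[-0.58, 0.814, 0.008], [0.814, 0.58, 0.004], [-0.001, 0.009, -1.0]]
contact_force: [-0.3, 0.8, -0.2]
gripper_width: 0.0482
grip_force: 0.0
```

```bash
python3 g.py 430 185 170 4
```

```text
[23, -152, -20, 31.5]
[430.2 185.1 170.    4. ]
```

Emit:
apply_moves([
  [5, -35, -5, 7],
  [10, -75, -10, 14],
  [15, -110, -15, 21],
  [20, -140, -20, 28],
  [23, -152, -20, 31.5],
  [23, -152, -20, 31.5],
  [23, -152, -20, 31.5],
  [23, -152, -20, 31.5],
])

```text
time_s: 11.5
tool_pos: [0.4319, 0.1869, 0.1693]
eef_rot: [[-0.072, 0.997, 0.001], [0.997, 0.072, 0.001], [0.001, 0.001, -1.0]]
contact_force: [0.2, -0.2, 0.5]
gripper_width: 0.0485
grip_force: 0.0
```

```bash
python3 - <<'E'
from m import *
s,im=shot('wrist');print(s['tool_pos'],s['eef_rot'].round(3).tolist())
s2,sc=shot('scene')
cv2.imwrite('pics/w5.png',np.hstack([cv2.resize(im,(533,400)),cv2.resize(sc[170:300,200:350],(260,400))])[:,:,::-1])
h=im.max(2)
E
```

```text
[0.43185546 0.18685595 0.16933824] [[-0.072, 0.997, 0.001], [0.997, 0.072, 0.001], [0.001, 0.001, -1.0]]
```

View pics/w5.png

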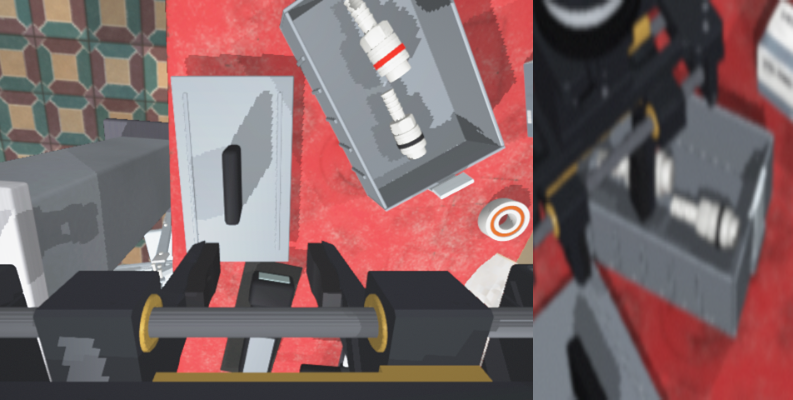

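Both couplers lie in the tub. The lid corners are at (172,77), (293,76), (290,262), (176,262) and the handle at (232,185), in the scaled view. I compute the lid pose.

```bash
python3 - <<'E'
from m import *
s,im=shot('wrist')
f=640/533
m=(im.max(2)<70).astype(np.uint8); mm=np.zeros_like(m); mm[160:280,250:300]=m[160:280,250:300]
c=max(cv2.findContours(mm,0,1)[0],key=cv2.contourArea);print('handle px',cv2.boundingRect(c))
P=[onz('wrist',u*f,v*f,.019,s)[:2] for u,v in((172,77),(293,76),(290,262),(176,262))]
P=np.array(P);a=(P[1]-P[0]+P[2]-P[3])/2;b=(P[3]-P[0]+P[2]-P[1])/2
print('lid',P.mean(0),np.linalg.norm(a),np.degrees(np.arctan2(a[1],a[0])),np.linalg.norm(b),np.degrees(np.arctan2(b[1],b[0])))
# handle top: bar vertical extents
x,y,w,h=cv2.boundingRect(c)
for z in(.042,.065): print(z,onz('wrist',x+w/2,y+h/2,z,s),np.linalg.norm(onz('wrist',x,y,z,s)-onz('wrist',x,y+h,z,s)))
T=[onz('wrist',u*f,v*f,.053,s)[:2] for u,v in((282,12),(386,209),(503,147))];print('tub',T,np.degrees(np.arctan2(*(T[1]-T[0])[::-1])),np.degrees(np.arctan2(*(T[2]-T[1])[::-1])),(T[1]+T[2])/2-.098*(T[1]-T[0])/np.linalg.norm(T[1]-T[0]))
E
```

```text
handle px (267, 174, 23, 95)
lid [0.39979796 0.19267627] 0.12153305616368126 4.200461307045722 0.19555433182512655 -87.6499349639109
0.042 [0.40123415 0.1923963  0.042     ] 0.07890264199740787
0.065 [0.40329447 0.19862294 0.065     ] 0.07226873462859194
tub [array([0.43591842, 0.33673229]), array([0.54915703, 0.18150885]), array([0.64133085, 0.24656579])] -53.88849900218627 35.21471743138333 [0.5374868  0.29320874]
```

```bash
python3 g.py 400.5 192 27 4  400.5 192 150 4 541 292 135 35.5
```

```text
[9, -29, 143, 0.0]
[0, 0, -123, 0.0]
[90, 147, 15, -31.5]
[541.  292.  135.   35.5]
```

Emit:
apply_moves([
  [5, -15, 20, 0],
  [9, -29, 45, 0],
  [9, -29, 75, 0],
  [9, -29, 105, 0],
  [9, -29, 130, 0],
  [9, -29, 143, 0],
  [9, -29, 143, 0],
  [9, -29, 143, 0],
])

```text
time_s: 12.32
tool_pos: [0.4032, 0.1939, 0.0285]
eef_rot: [[-0.071, 0.998, -0.004], [0.998, 0.071, -0.003], [-0.002, -0.004, -1.0]]
contact_force: [0.8, 0.6, 1.3]
gripper_width: 0.0484
grip_force: 0.0
```

Emit:
apply_moves([
  [0, 0, 0, 0],
  [0, 0, 0, 0],
  [0, 0, 0, 0],
  [0, 0, 0, 0],
  [0, 0, 0, 0],
  [0, 0, 0, 0],
  [0, 0, -10, 0],
  [0, 0, -30, 0],
  [0, 0, -60, 0],
  [0, 0, -90, 0],
  [0, 0, -115, 0],
  [0, 0, -123, 0],
  [0, 0, -123, 0],
], gripper=0)

```text
time_s: 13.4
tool_pos: [0.4039, 0.1939, 0.1545]
eef_rot: [[-0.069, 0.998, -0.0], [0.998, 0.069, -0.001], [-0.001, -0.0, -1.0]]
contact_force: [-0.2, -1.0, -1.2]
gripper_width: 0.0136
grip_force: 30.0
```

Emit:
apply_moves([
  [7, 12, 0, -3],
  [18, 30, 0, -7],
  [29, 48, 2, -11],
  [40, 66, 5, -15],
  [51, 84, 8, -19],
  [62, 102, 11, -23],
  [73, 120, 13, -27],
  [82, 135, 15, -30],
  [88, 144, 15, -31.5],
  [90, 147, 15, -31.5],
  [90, 147, 15, -31.5],
  [90, 147, 15, -31.5],
  [90, 147, 15, -31.5],
  [90, 147, 15, -31.5],
  [90, 147, 15, -31.5],
])

```text
time_s: 14.65
tool_pos: [0.5429, 0.2932, 0.1373]
eef_rot: [[-0.581, 0.814, -0.003], [0.814, 0.581, -0.003], [-0.001, -0.005, -1.0]]
contact_force: [-0.8, 0.7, -1.5]
gripper_width: 0.0135
grip_force: 30.0
```

```bash
python3 - <<'E'
from m import *
s,im=shot('wrist');s2,sc=shot('side')
cv2.imwrite('pics/w6.png',np.hstack([cv2.resize(im,(533,400)),cv2.resize(sc[200:340,230:380],(260,400))])[:,:,::-1])
E
```

```text
(no output)
```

View pics/w6.png

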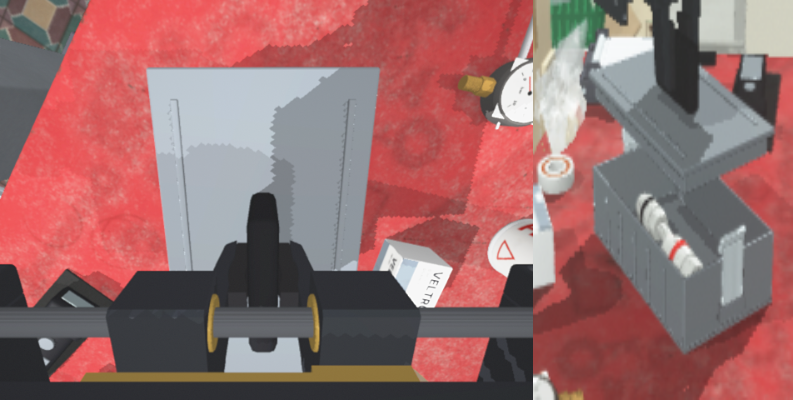

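The lid is held over the tub, with its far edge corners at (147,69) and (380,68), and it is level. I measure the lid's offset from the TCP, then lower part way.

```bash
python3 - <<'E'
from m import *
s=env.get_state();f=640/533;print(s['tool_pos'],s['eef_rot'].round(4)[:2,1])
z=s['tool_pos'][2]-.0285+.019
a=onz('wrist',147*f,69*f,z,s);b=onz('wrist',380*f,68*f,z,s);w=np.linalg.norm(b-a);y=((b-a)/w)[:2];x=np.array([y[1],-y[0]])
print(w,np.degrees(np.arctan2(y[1],y[0])),'center',(a+b)[:2]/2+.098*x)
E
python3 g.py 541 292 84 35.5
```

```text
[0.54320669 0.29338316 0.13745417] [0.8141 0.5807]
0.11337285942914248 35.656118336390776 center [0.54342928 0.292733  ]
[0, 0, 51, 0.0]
[541.  292.   84.   35.5]
```

Emit:
apply_moves([
  [0, -1, 10, 0],
  [0, -2, 25, 0],
  [0, -3, 40, 0],
  [0, -3, 46, 0],
  [0, -3, 48, 0],
  [0, -3, 48, 0],
  [0, -3, 48, 0],
  [0, -3, 48, 0],
])

```text
time_s: 15.42
tool_pos: [0.5412, 0.2923, 0.09]
eef_rot: [[-0.581, 0.814, -0.002], [0.814, 0.581, -0.002], [-0.0, -0.003, -1.0]]
contact_force: [-0.5, -0.5, -0.9]
gripper_width: 0.0138
grip_force: 30.0
```

```bash
python3 - <<'E'
from m import *
s,im=shot('scene');s2,sc=shot('side');print(s2['tool_pos'],s2['contact_force'])
cv2.imwrite('pics/w7.png',np.hstack([cv2.resize(im[170:300,190:370],(400,400)),cv2.resize(sc[220:350,230:380],(400,400))])[:,:,::-1])
E
```

```text
[0.5411431  0.29226317 0.09003983] [ 0.07816688 -0.28507512 -1.61804197]
```

View pics/w7.png

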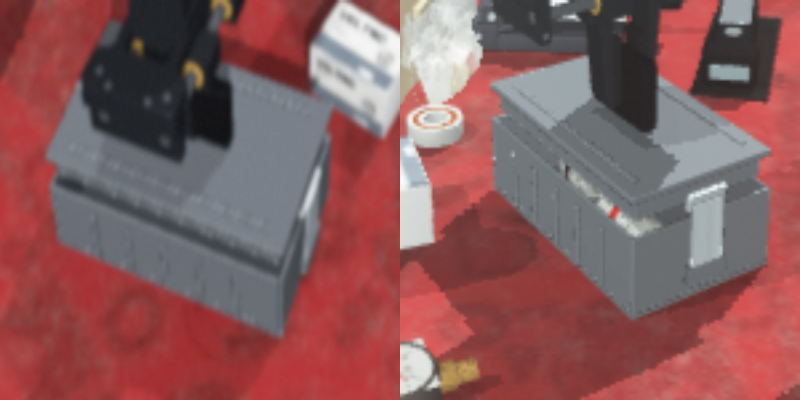

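The lid hovers aligned just above the rim, centred between the clips. I lower it and feel for contact.

Emit:
apply_moves([
  [0, 0, 4, 0],
  [0, 0, 8, 0],
  [0, 0, 11, 0],
  [0, 0, 14, 0],
  [0, 0, 14, 0],
  [0, 0, 14, 0],
])

```text
time_s: 16.02
tool_pos: [0.5414, 0.2929, 0.0763]
eef_rot: [[-0.581, 0.814, -0.001], [0.814, 0.581, -0.001], [0.0, -0.001, -1.0]]
contact_force: [-0.7, 0.8, 7.1]
gripper_width: 0.0137
grip_force: 30.0
```

Emit:
apply_moves([
  [0, 0, 2, 0],
  [0, 0, 4, 0],
  [0, 0, 6, 0],
  [0, 0, 8, 0],
  [0, 0, 10, 0],
  [0, 0, 11, 0],
  [0, 0, 12, 0],
  [0, 0, 12, 0],
  [0, 0, 12, 0],
])

```text
time_s: 16.77
tool_pos: [0.5406, 0.2944, 0.0688]
eef_rot: [[-0.582, 0.813, 0.0], [0.813, 0.582, 0.0], [0.0, 0.001, -1.0]]
contact_force: [-7.6, -3.9, 38.2]
gripper_width: 0.0136
grip_force: 30.0
```

Emit:
apply_moves([
  [0, 0, -3, 0],
  [0, 0, -6, 0],
  [0, 0, -6, 0],
])

```text
time_s: 17.02
tool_pos: [0.5407, 0.2918, 0.0689]
eef_rot: [[-0.581, 0.814, -0.003], [0.814, 0.581, -0.002], [-0.0, -0.004, -1.0]]
contact_force: [-1.1, 2.1, 7.6]
gripper_width: 0.0137
grip_force: 30.0
```

Emit:
apply_moves([
  [0, 0, 0, 0],
  [0, 0, 0, 0],
  [0, 0, 0, 0],
  [0, 0, 0, 0],
  [0, 0, -20, 0],
  [0, 0, -60, 0],
  [0, 0, -100, 0],
  [0, 0, -105, 0],
  [0, 0, -105, 0],
  [0, 0, -105, 0],
], gripper=45)

```text
time_s: 17.85
tool_pos: [0.541, 0.2914, 0.174]
eef_rot: [[-0.581, 0.814, -0.003], [0.814, 0.581, -0.004], [-0.001, -0.005, -1.0]]
contact_force: [-0.1, -0.8, -0.5]
gripper_width: 0.0395
grip_force: 0.0
```

```bash
python3 - <<'E'
from m import *
s,im=shot('scene');s2,sc=shot('side');print(s2['tool_pos'],s2['contact_force'])
cv2.imwrite('pics/w8.png',np.hstack([cv2.resize(im[170:300,190:370],(400,400),interpolation=2),cv2.resize(sc[230:340,250:380],(400,400),interpolation=2)])[:,:,::-1])
E
```

```text
[0.54051609 0.29093423 0.17297884] [0.07010741 0.01304268 0.11640504]
```

View pics/w8.png

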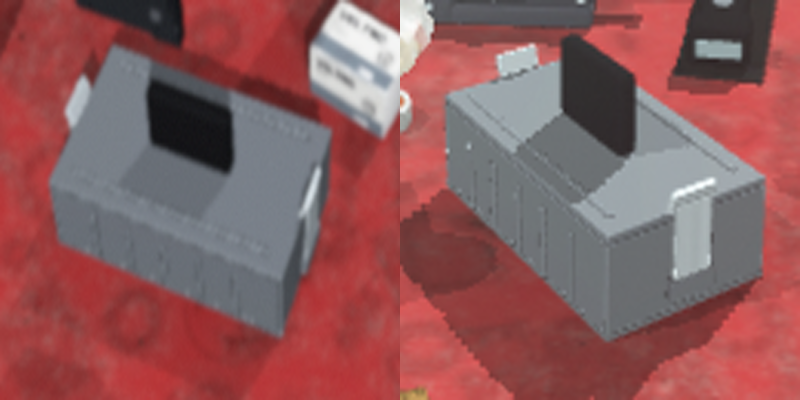

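The lid is flush, with both clips over it. Next comes the stand. I check clearance to the box behind it and plan the approach.

```bash
python3 - <<'E'
from m import *
print('box bottom corner',onz('scene',470,282,0),onz('scene',400,215,0),'top',[onz('scene',466,250,z) for z in(.08,.12)])
print('bag',onz('scene',450,300,0),onz('scene',470,300,0))
E
python3 - <<'E'
import json;json.dump([540,289.6,171,35.5],open('cmd.json','w'))
E
python3 g.py 517 -48 171 88.5
```

```text
box bottom corner [0.76862129 0.02549771 0.        ] [0.76674284 0.2139378  0.        ] top [array([0.75400037, 0.04578588, 0.08      ]), array([0.72476594, 0.02824663, 0.12      ])]
bag [0.71425132 0.01759131 0.        ] [ 0.74249848 -0.00134374  0.        ]
[-261, -215, 0, -53.0]
[516.5 -47.7 171.   88.5]
```

Emit:
apply_moves([
  [-15, -12, 0, -5],
  [-40, -33, 0, -11],
  [-68, -56, 0, -17],
  [-96, -79, 0, -23],
  [-124, -102, 0, -29],
  [-152, -125, 0, -35],
  [-180, -148, 0, -41],
  [-208, -171, 0, -47],
  [-234, -193, 0, -52],
  [-253, -208, 0, -53],
  [-261, -215, 0, -53],
  [-261, -215, 0, -53],
  [-261, -215, 0, -53],
  [-261, -215, 0, -53],
])

```text
time_s: 19.12
tool_pos: [0.5177, -0.0428, 0.1753]
eef_rot: [[-1.0, 0.023, -0.003], [0.023, 1.0, -0.001], [0.003, -0.001, -1.0]]
contact_force: [0.1, 0.1, 0.4]
gripper_width: 0.0395
grip_force: 0.0
```

```bash
python3 - <<'E'
from m import *
s,im=shot('wrist','w9.png');print(s['tool_pos'],s['eef_rot'].round(3).tolist(),s['time_s'])
e=proj('wrist',(.4949,-.0473,.036),s);print('tab end pred',e)
for P in((.517,-.0478,.036),(.545,-.0485,.036)):
    u,v=proj('wrist',P,s);row=im[int(round(v)),int(u)-40:int(u)+40].max(1);k=np.where(row<75)[0]+int(u)-40
    print(P,u,v,k.min(),k.max(),[onz('wrist',q,v,.036,s).round(4).tolist() for q in(k.min(),k.max()+1)], row.tolist())
u=int(round(e[0]));col=im[int(e[1])-40:int(e[1])+40,u].max(1);print(int(e[1])-40,col.tolist())
E
```

```text
[ 0.51774791 -0.04276396  0.17531598] [[-1.0, 0.023, -0.003], [0.023, 1.0, -0.001], [0.003, -0.001, -1.0]] 19.1167
tab end pred [310.43924303 201.27327661]
(0.517, -0.0478, 0.036) 310.6057001501478 227.1715151987921 305 319 [[0.5169, -0.0525, 0.036], [0.5172, -0.0399, 0.036]] [171, 169, 168, 170, 172, 174, 174, 175, 176, 176, 177, 178, 177, 174, 173, 174, 177, 182, 185, 187, 188, 190, 189, 191, 194, 194, 194, 194, 195, 195, 195, 195, 195, 170, 104, 50, 52, 53, 51, 50, 51, 53, 52, 51, 51, 51, 51, 49, 42, 53, 138, 188, 197, 196, 197, 198, 199, 199, 198, 198, 196, 196, 198, 199, 201, 200, 162, 137, 137, 138, 138, 138, 138, 138, 138, 137, 138, 138, 137, 138]
(0.545, -0.0485, 0.036) 310.72920472443263 258.3281739907857 296 328 [[0.5447, -0.0613, 0.036], [0.5454, -0.0327, 0.036]] [213, 213, 214, 206, 201, 199, 200, 202, 202, 198, 194, 194, 195, 196, 196, 196, 197, 194, 194, 193, 192, 192, 193, 196, 193, 126, 58, 46, 48, 49, 50, 49, 50, 48, 49, 51, 52, 51, 49, 50, 51, 49, 50, 49, 51, 50, 49, 46, 41, 38, 40, 48, 48, 49, 48, 49, 45, 36, 53, 132, 155, 157, 158, 159, 155, 154, 154, 153, 152, 151, 151, 151, 153, 153, 151, 150, 155, 156, 153, 154]
161 [47, 59, 141, 219, 220, 219, 219, 218, 217, 215, 215, 215, 215, 216, 216, 217, 216, 215, 214, 214, 214, 215, 214, 214, 215, 215, 215, 216, 217, 217, 215, 216, 218, 220, 220, 219, 219, 210, 155, 58, 42, 46, 50, 49, 51, 51, 51, 51, 52, 50, 52, 51, 51, 51, 50, 51, 51, 51, 52, 53, 51, 52, 52, 52, 53, 52, 51, 52, 54, 51, 53, 51, 52, 52, 52, 52, 51, 53, 50, 53]
```

The tab centre is about 1.5 mm forward of and 1.5 mm off my estimate, which is consistent. I compute the opening arc.

```bash
python3 - <<'E'
import numpy as np
def arc(t0,ts): print([[int(round(160*(np.cos(t)-np.cos(t0)))),0,int(round(-160*(np.sin(t)-np.sin(t0)))),0] for t in ts])
arc(0,[.03,.08,.15,.22,.3,.38,.46,.54,.62,.7,.78,.86,.94])
arc(.94,[1.02,1.1,1.18,1.26,1.34,1.42,1.5,1.57,1.63,1.68,1.72,1.75,1.76,1.76,1.76])
E
```

```text
[[0, 0, -5, 0], [-1, 0, -13, 0], [-2, 0, -24, 0], [-4, 0, -35, 0], [-7, 0, -47, 0], [-11, 0, -59, 0], [-17, 0, -71, 0], [-23, 0, -82, 0], [-30, 0, -93, 0], [-38, 0, -103, 0], [-46, 0, -113, 0], [-56, 0, -121, 0], [-66, 0, -129, 0]]
[[-11, 0, -7, 0], [-22, 0, -13, 0], [-33, 0, -19, 0], [-45, 0, -23, 0], [-58, 0, -27, 0], [-70, 0, -29, 0], [-83, 0, -30, 0], [-94, 0, -31, 0], [-104, 0, -31, 0], [-112, 0, -30, 0], [-118, 0, -29, 0], [-123, 0, -28, 0], [-124, 0, -28, 0], [-124, 0, -28, 0], [-124, 0, -28, 0]]
```

Emit:
apply_moves([
  [2, -4, 20, 0],
  [2, -4, 50, 0],
  [2, -4, 85, 0],
  [2, -4, 120, 0],
  [2, -4, 148, 0],
  [2, -4, 160, 0],
  [2, -4, 163, 0],
  [2, -4, 163, 0],
  [2, -4, 163, 0],
])

```text
time_s: 19.92
tool_pos: [0.5157, -0.0482, 0.0132]
eef_rot: [[-1.0, 0.024, -0.002], [0.024, 1.0, -0.002], [0.002, -0.002, -1.0]]
contact_force: [-0.2, -0.6, -0.2]
gripper_width: 0.0395
grip_force: 0.0
```

Emit:
apply_moves([
  [0, 0, 0, 0],
  [0, 0, 0, 0],
  [0, 0, 0, 0],
  [0, 0, 0, 0],
  [0, 0, 0, 0],
  [0, 0, 0, 0],
], gripper=0)

```text
time_s: 20.42
tool_pos: [0.5156, -0.0462, 0.0131]
eef_rot: [[-1.0, 0.024, -0.001], [0.024, 1.0, 0.004], [0.001, 0.004, -1.0]]
contact_force: [-0.4, 5.0, 1.0]
gripper_width: 0.0137
grip_force: 30.0
```

Emit:
apply_moves([
  [0, 1, -5, 0],
  [-1, 1, -13, 0],
  [-2, 1, -24, 0],
  [-4, 1, -35, 0],
  [-7, 1, -47, 0],
  [-11, 1, -59, 0],
  [-17, 1, -71, 0],
  [-23, 1, -82, 0],
  [-30, 1, -93, 0],
  [-38, 1, -103, 0],
  [-46, 1, -113, 0],
  [-56, 1, -121, 0],
  [-66, 1, -129, 0],
])

```text
time_s: 21.5
tool_pos: [0.5793, -0.0481, 0.142]
eef_rot: [[-1.0, 0.024, -0.007], [0.024, 1.0, -0.0], [0.007, -0.0, -1.0]]
contact_force: [-2.1, 4.2, 0.2]
gripper_width: 0.0134
grip_force: 30.0
```

Emit:
apply_moves([
  [-11, 0, -7, 0],
  [-22, 0, -13, 0],
  [-33, 0, -19, 0],
  [-45, 0, -23, 0],
  [-58, 0, -27, 0],
  [-70, 0, -29, 0],
  [-83, 0, -30, 0],
  [-94, 0, -31, 0],
  [-104, 0, -31, 0],
  [-112, 0, -30, 0],
  [-118, 0, -29, 0],
  [-123, 0, -28, 0],
  [-124, 0, -28, 0],
  [-124, 0, -28, 0],
  [-124, 0, -28, 0],
])

```text
time_s: 22.75
tool_pos: [0.701, -0.0518, 0.1705]
eef_rot: [[-1.0, 0.024, -0.012], [0.024, 1.0, -0.002], [0.012, -0.003, -1.0]]
contact_force: [-13.7, 2.0, 13.7]
gripper_width: 0.0135
grip_force: 30.0
```

Open, at about 1.73 rad against the stop. I release and lift, then head to the scanner.

Emit:
apply_moves([
  [0, 0, 0, 0],
  [0, 0, 0, 0],
  [0, 0, 0, 0],
  [0, 0, 0, 0],
  [0, 0, -15, 0],
  [0, 0, -40, 0],
  [0, 0, -70, 0],
  [0, 0, -80, 0],
  [0, 0, -80, 0],
  [0, 0, -80, 0],
], gripper=40)

```text
time_s: 23.58
tool_pos: [0.7058, -0.0532, 0.2491]
eef_rot: [[-1.0, 0.026, -0.002], [0.026, 1.0, -0.003], [0.002, -0.003, -1.0]]
contact_force: [0.4, 0.1, -1.5]
gripper_width: 0.0351
grip_force: 0.0
```

```bash
python3 - <<'E'
from m import *
import json
s,im=shot('scene','s10.png');_,si=shot('side','d10.png')
w,wi=shot('wrist','w10.png')
# label predicted from hinge
H=np.array([.6757,-.0505,.030]);X=np.array([np.cos(np.radians(-1.4)),np.sin(np.radians(-1.4)),0]);Y=np.array([-X[1],X[0],0])
th=1.75;d=-np.cos(th)*X+np.sin(th)*np.array([0,0,1.])
L=H+.055*d;L=H+.055*d;print('label pred (mid-plane)',L)
n=np.array([0,0,1.])*np.cos(th-np.pi/2)*0
for cn in('scene','side'):
    for a,b in((0,0),(38,23),(-38,23),(38,-23),(-38,-23)): print(cn,proj(cn,L+a/1e3*Y+b/1e3*d).round())
print(s['tool_pos'],s['joint_positions'].round())
p=s['tool_pos']*1000;json.dump([*p,88.6],open('cmd.json','w'))
E
python3 g.py 448 4 260 172.7
```

```text
label pred (mid-plane) [ 0.68550061 -0.05073952  0.08411923]
scene [479. 311.]
scene [467. 284.]
scene [503. 321.]
scene [456. 302.]
scene [491. 339.]
side [263. 198.]
side [259. 194.]
side [264. 186.]
side [263. 211.]
side [267. 202.]
[ 0.70578563 -0.05316523  0.249067  ] [ 24.  54. -56.  71.  44.  76.  58.]
[259, 51, -11, -84.1]
[448.1   4.1 260.1 172.7]
```

Emit:
apply_moves([
  [15, 3, -5, -7],
  [42, 8, -11, -14],
  [70, 14, -11, -21],
  [100, 20, -11, -28],
  [130, 26, -11, -35],
  [160, 32, -11, -42],
  [190, 38, -11, -49],
  [215, 43, -11, -56],
  [238, 47, -11, -63],
  [252, 50, -11, -70],
  [259, 51, -11, -77],
  [259, 51, -11, -82],
  [259, 51, -11, -84],
  [259, 51, -11, -84],
  [259, 51, -11, -84],
  [259, 51, -11, -84],
], gripper=75)

```text
time_s: 25.07
tool_pos: [0.4479, 0.0046, 0.2599]
eef_rot: [[-0.132, -0.991, -0.004], [-0.991, 0.132, -0.003], [0.003, 0.004, -1.0]]
contact_force: [0.1, -0.7, -0.0]
gripper_width: 0.066
grip_force: 0.0
```

```bash
python3 - <<'E'
from m import *
s,im=shot('wrist','w11.png');print(s['tool_pos'],s['eef_rot'].round(3).tolist(),s['joint_positions'].round())
m,p,R=cam('wrist',s);print('cam',p)
for P in((.4486,.0041,.029),(.458,.078,.029),(.439,-.069,.029),(.4393,.0008,.003)): print(proj('wrist',P,s))
# screen bluegrey rect and red blob outside
h=cv2.cvtColor(im,cv2.COLOR_RGB2HSV)
g=bright(im);c=proj('wrist',(.4486,.0041,.029),s).astype(int)
mk=np.zeros(g.shape,np.uint8);mk[max(c[1]-150,0):c[1]+150,max(c[0]-60,0):c[0]+60]=g[max(c[1]-150,0):c[1]+150,max(c[0]-60,0):c[0]+60]
for k in cv2.findContours(mk,0,1)[0]:
    if cv2.contourArea(k)>60:
        r=cv2.minAreaRect(k);print(r,onz('wrist',*r[0],.029,s).round(4))
d=(h[...,2]<75).astype(np.uint8)
s2,sc=shot('scene','s11.png')
cv2.imwrite('pics/c11.png',np.hstack([im[:,160:480],sc[240:480,240:560].repeat(2,0)[:, ::1]])[:,:,::-1])
E
```

```text
[0.44791613 0.00458035 0.25988983] [[-0.132, -0.991, -0.004], [-0.991, 0.132, -0.003], [0.003, 0.004, -1.0]] [ 39.  45. -81. 115.  50.  67. 108.]
cam [ 0.43762095 -0.07569848  0.40633215]
[314.15883508 204.97364642]
[314.65840891 268.37464477]
[313.89382781 134.29705215]
[321.75836106 196.4209911 ]
((263.0, 346.5), (13.0, 18.0), 90.0) [0.5358 0.1734 0.029 ]
((318.0, 221.0), (14.0, 14.0), 90.0) [0.4468 0.0225 0.029 ]
((317.26568603515625, 174.34693908691406), (57.21241760253906, 28.476604461669922), 88.93909454345703) [ 0.4409 -0.0282  0.029 ]
```

Emit:
apply_moves([
  [0, -2, 30, 0],
  [0, -2, 65, 0],
  [0, -2, 100, 0],
  [0, -2, 130, 0],
  [0, -2, 150, 0],
  [0, -2, 150, 0],
])

```text
time_s: 25.67
tool_pos: [0.4475, 0.0033, 0.107]
eef_rot: [[-0.13, -0.991, -0.01], [-0.991, 0.13, -0.004], [0.005, 0.009, -1.0]]
contact_force: [-0.8, 0.3, 0.8]
gripper_width: 0.0665
grip_force: 0.0
```

```bash
python3 - <<'E'
from m import *
s,im=shot('wrist','w12.png');print(s['tool_pos'],s['eef_rot'].round(3).tolist(),s['joint_positions'].round(1))
g=bright(im);c=proj('wrist',(.4486,.0041,.029),s).astype(int);print(c)
for k in cv2.findContours(g.astype(np.uint8),0,1)[0]:
    if cv2.contourArea(k)>150:
        r=cv2.minAreaRect(k)
        if abs(r[0][0]-320)<60: print(r,onz('wrist',*r[0],.029,s).round(4))
for v in range(200,261,20): print(v,im[v,230:400:4].max(1).tolist())
E
```

```text
[0.44746884 0.00325124 0.10703245] [[-0.13, -0.991, -0.01], [-0.991, 0.13, -0.004], [0.005, 0.009, -1.0]] [ 31.   57.7 -67.9 124.1  70.7  56.1  92.1]
[313 254]
((313.0, 387.0), (36.0, 350.0), 90.0) [0.4632 0.112  0.029 ]
((319.5, 279.5), (23.0, 23.0), 90.0) [0.4466 0.023  0.029 ]
((317.0, 206.0), (92.0, 48.0), 90.0) [ 0.4416 -0.0287  0.029 ]
((291.5, 10.0), (20.0, 67.0), 90.0) [ 0.4412 -0.14    0.029 ]
200 [244, 244, 244, 244, 242, 244, 244, 244, 244, 244, 243, 224, 73, 59, 59, 55, 103, 213, 212, 213, 213, 212, 211, 212, 212, 211, 211, 212, 71, 55, 70, 71, 69, 68, 70, 70, 214, 245, 245, 245, 245, 245, 245]
220 [244, 244, 244, 244, 245, 245, 243, 244, 243, 243, 243, 223, 84, 59, 60, 53, 63, 214, 213, 213, 212, 212, 211, 212, 212, 212, 211, 212, 73, 54, 68, 70, 67, 66, 67, 69, 241, 245, 245, 245, 245, 245, 245]
240 [243, 244, 244, 244, 244, 244, 244, 243, 243, 244, 243, 242, 109, 61, 58, 48, 59, 211, 211, 212, 209, 210, 210, 210, 210, 210, 210, 211, 79, 54, 68, 67, 68, 66, 66, 88, 245, 245, 245, 245, 245, 245, 245]
260 [243, 244, 244, 244, 244, 244, 245, 244, 245, 244, 244, 244, 167, 60, 60, 53, 57, 64, 66, 66, 66, 67, 67, 65, 65, 65, 66, 65, 61, 53, 67, 69, 70, 68, 68, 229, 244, 244, 242, 242, 242, 242, 242]
```

Emit:
apply_moves([
  [0, 3, 25, 0],
  [0, 3, 55, 0],
  [0, 3, 80, 0],
  [0, 3, 96, 0],
  [0, 3, 102, 0],
  [0, 3, 102, 0],
  [0, 3, 102, 0],
  [0, 3, 102, 0],
])

```text
time_s: 26.38
tool_pos: [0.4474, 0.0045, 0.0099]
eef_rot: [[-0.131, -0.991, -0.001], [-0.991, 0.131, -0.002], [0.002, 0.0, -1.0]]
contact_force: [0.0, 0.6, -0.1]
gripper_width: 0.0658
grip_force: 0.0
```

Emit:
apply_moves([
  [0, 0, 0, 0],
  [0, 0, 0, 0],
  [0, 0, 0, 0],
  [0, 0, 0, 0],
  [0, 0, 0, 0],
  [0, 0, 0, 0],
  [0, 0, 0, 0],
], gripper=0)

```text
time_s: 26.97
tool_pos: [0.4462, 0.0042, 0.0087]
eef_rot: [[-0.13, -0.992, -0.003], [-0.992, 0.13, -0.003], [0.003, 0.003, -1.0]]
contact_force: [-0.8, -0.3, 5.8]
gripper_width: 0.04
grip_force: 29.9
```

```bash
python3 - <<'E'
from m import *
s=env.get_state();print(s['tool_pos'],s['eef_rot'].round(3).tolist(),s['joint_positions'].round(1),s['gripper_width'],s['grip_force'])
E
```

```text
[0.44620531 0.00418157 0.00867966] [[-0.13, -0.992, -0.003], [-0.992, 0.13, -0.003], [0.003, 0.003, -1.0]] [ 27.6  67.9 -60.8 126.1  87.1  54.2  80.8] 0.040007903716067376 29.873613165691495
```

```bash
python3 - <<'E'
import json;json.dump([446.5,4,8.,172.5],open('cmd.json','w'))
E
python3 g.py 446.5 4 78 172.5 537 -47 76 88.6
```

```text
[0, 0, -70, 0.0]
[39, -96, 2, 83.9]
[536.6 -47.2  76.   88.6]
```

Emit:
apply_moves([
  [0, 0, -8, 0],
  [0, 0, -25, 0],
  [0, 0, -48, 0],
  [0, 0, -64, 0],
  [0, 0, -70, 0],
  [0, 0, -70, 0],
])

```text
time_s: 27.47
tool_pos: [0.4473, 0.0044, 0.0795]
eef_rot: [[-0.131, -0.991, -0.001], [-0.991, 0.131, -0.003], [0.003, 0.0, -1.0]]
contact_force: [-0.7, -0.3, -1.6]
gripper_width: 0.0399
grip_force: 29.9
```

Emit:
apply_moves([
  [2, -5, 0, 5],
  [5, -12, 0, 11],
  [8, -19, 0, 17],
  [11, -26, 0, 23],
  [14, -33, 0, 29],
  [17, -40, 0, 35],
  [20, -47, 0, 41],
  [23, -54, 0, 47],
  [26, -61, 0, 53],
  [29, -68, 1, 59],
  [32, -76, 2, 65],
  [35, -84, 2, 71],
  [37, -91, 2, 77],
  [39, -96, 2, 82],
  [39, -96, 2, 83.9],
  [39, -96, 2, 83.9],
  [39, -96, 2, 83.9],
  [39, -96, 2, 83.9],
])

```text
time_s: 28.97
tool_pos: [0.536, -0.0468, 0.0755]
eef_rot: [[-1.0, 0.023, -0.005], [0.023, 1.0, -0.003], [0.005, -0.003, -1.0]]
contact_force: [-0.1, 0.6, -1.6]
gripper_width: 0.0396
grip_force: 29.9
```

```bash
python3 - <<'E'
from m import *
s,im=shot('wrist','w13.png');print(s['tool_pos'],s['eef_rot'].round(3).tolist(),s['joint_positions'].round(1))
_,sd=shot('side');_,sc=shot('scene')
cv2.imwrite('pics/c13.png',np.hstack([cv2.resize(im,(400,300)),cv2.resize(sd[160:280,230:390],(400,300))])[:,:,::-1])
E
```

```text
[ 0.53597115 -0.04681819  0.07546933] [[-1.0, 0.023, -0.005], [0.023, 1.0, -0.003], [0.005, -0.003, -1.0]] [ 30.1  58.5 -54.8 110.2  65.1  50.4  28.1]
```

View pics/c13.png

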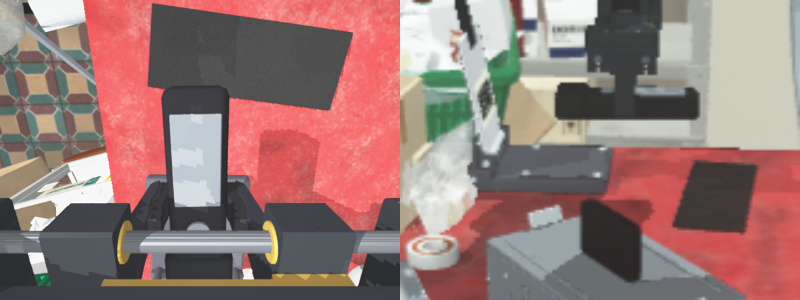

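The scanner is level and faces the open panel, with a gap of about 73 mm and the label at its height. I hold for over 3 s.

Emit:
apply_moves([
  [0, 0, 0, 0],
  [0, 0, 0, 0],
  [0, 0, 0, 0],
  [0, 0, 0, 0],
  [0, 0, 0, 0],
  [0, 0, 0, 0],
  [0, 0, 0, 0],
  [0, 0, 0, 0],
  [0, 0, 0, 0],
  [0, 0, 0, 0],
  [0, 0, 0, 0],
  [0, 0, 0, 0],
  [0, 0, 0, 0],
  [0, 0, 0, 0],
  [0, 0, 0, 0],
  [0, 0, 0, 0],
  [0, 0, 0, 0],
  [0, 0, 0, 0],
  [0, 0, 0, 0],
  [0, 0, 0, 0],
])

```text
time_s: 30.78
tool_pos: [0.5366, -0.0468, 0.0762]
eef_rot: [[-1.0, 0.024, -0.003], [0.024, 1.0, -0.003], [0.003, -0.003, -1.0]]
contact_force: [0.8, 0.5, -1.3]
gripper_width: 0.0395
grip_force: 29.9
```

Emit:
apply_moves([
  [0, 0, 0, 0],
  [0, 0, 0, 0],
  [0, 0, 0, 0],
  [0, 0, 0, 0],
  [0, 0, 0, 0],
  [0, 0, 0, 0],
  [0, 0, 0, 0],
  [0, 0, 0, 0],
  [0, 0, 0, 0],
  [0, 0, 0, 0],
  [0, 0, 0, 0],
  [0, 0, 0, 0],
  [0, 0, 0, 0],
  [0, 0, 0, 0],
  [0, 0, 0, 0],
  [0, 0, 0, 0],
  [0, 0, 0, 0],
  [0, 0, 0, 0],
  [0, 0, 0, 0],
  [0, 0, 0, 0],
])

```text
time_s: 32.45
tool_pos: [0.5366, -0.0468, 0.0762]
eef_rot: [[-1.0, 0.024, -0.003], [0.024, 1.0, -0.003], [0.003, -0.003, -1.0]]
contact_force: [0.0, 0.2, -1.8]
gripper_width: 0.0398
grip_force: 29.9
```

```bash
python3 g.py 441 1 78 171.5 441 1 10 171.5 441 1 210 171.5 705 -53 255 88.5
```

```text
[97, 46, -2, -82.9]
[0, 0, 68, 0.0]
[0, 0, -200, 0.0]
[15, -269, -45, 83.0]
[704.6 -53.4 255.   88.5]
```

Emit:
apply_moves([
  [5, 2, 0, -5],
  [12, 6, 0, -11],
  [19, 9, 0, -17],
  [26, 12, 0, -23],
  [33, 16, 0, -29],
  [40, 19, 0, -35],
  [47, 22, 0, -41],
  [54, 26, 0, -47],
  [61, 29, 0, -53],
  [68, 32, -1, -59],
  [76, 36, -2, -65],
  [84, 40, -2, -71],
  [91, 43, -2, -77],
  [97, 46, -2, -81],
  [97, 46, -2, -83],
  [97, 46, -2, -83],
  [97, 46, -2, -83],
  [97, 46, -2, -83],
])

```text
time_s: 33.95
tool_pos: [0.4411, 0.0015, 0.0784]
eef_rot: [[-0.147, -0.989, -0.003], [-0.989, 0.147, -0.003], [0.003, 0.003, -1.0]]
contact_force: [0.9, 0.1, -2.6]
gripper_width: 0.0399
grip_force: 29.9
```

Emit:
apply_moves([
  [0, 0, 15, 0],
  [0, 0, 32, 0],
  [0, 0, 48, 0],
  [0, 0, 58, 0],
  [0, 0, 64, 0],
  [0, 0, 67, 0],
  [0, 0, 68, 0],
  [0, 0, 68, 0],
  [0, 0, 68, 0],
  [0, 0, 68, 0],
])

```text
time_s: 34.78
tool_pos: [0.4409, 0.0014, 0.0109]
eef_rot: [[-0.146, -0.989, -0.002], [-0.989, 0.146, -0.003], [0.003, 0.002, -1.0]]
contact_force: [-0.5, 0.3, -1.1]
gripper_width: 0.0398
grip_force: 29.9
```

Down 2 mm more to touch, then release and lift.

Emit:
apply_moves([
  [0, 0, 1, 0],
  [0, 0, 2, 0],
  [0, 0, 2, 0],
  [0, 0, 2, 0],
])

```text
time_s: 35.12
tool_pos: [0.4408, 0.0013, 0.0087]
eef_rot: [[-0.146, -0.989, -0.003], [-0.989, 0.146, -0.003], [0.003, 0.002, -1.0]]
contact_force: [0.6, -0.7, 3.2]
gripper_width: 0.0397
grip_force: 29.9
```

Emit:
apply_moves([
  [0, 0, 0, 0],
  [0, 0, 0, 0],
  [0, 0, 0, 0],
  [0, 0, 0, 0],
  [0, 0, 0, 0],
  [0, 0, 0, 0],
  [0, 0, -15, 0],
  [0, 0, -45, 0],
  [0, 0, -85, 0],
  [0, 0, -125, 0],
  [0, 0, -165, 0],
  [0, 0, -195, 0],
  [0, 0, -202, 0],
  [0, 0, -202, 0],
  [0, 0, -202, 0],
], gripper=75)

```text
time_s: 36.37
tool_pos: [0.4409, 0.0013, 0.2098]
eef_rot: [[-0.146, -0.989, -0.004], [-0.989, 0.146, -0.004], [0.004, 0.003, -1.0]]
contact_force: [0.7, -0.2, 0.0]
gripper_width: 0.0659
grip_force: 0.0
```

```bash
python3 - <<'E'
from m import *
s,im=shot('wrist','w14.png');print(s['tool_pos'],s['joint_positions'].round())
for k in cv2.findContours(bright(im).astype(np.uint8),0,1)[0]:
    r=cv2.minAreaRect(k)
    if cv2.contourArea(k)>80 and abs(r[0][0]-320)<60: print(r,onz('wrist',*r[0],.029,s).round(4))
E
```

```text
[0.44086122 0.00128232 0.20977663] [ 36.  47. -75. 120.  55.  60. 103.]
((298.0, 430.5), (53.0, 236.0), 90.0) [0.4992 0.2551 0.029 ]
((313.0, 386.5), (33.0, 350.0), 90.0) [0.4722 0.1955 0.029 ]
((316.0, 235.0), (16.0, 16.0), 90.0) [0.4427 0.0196 0.029 ]
((314.5, 181.5), (65.0, 33.0), 90.0) [ 0.4364 -0.0318  0.029 ]
((295.1536865234375, 23.21706771850586), (55.44168472290039, 49.382144927978516), 14.470293045043945) [ 0.433  -0.1611  0.029 ]
```

Emit:
apply_moves([
  [0, 0, -20, 5],
  [2, -15, -45, 12],
  [3, -40, -45, 19],
  [4, -70, -45, 26],
  [6, -100, -45, 33],
  [8, -130, -45, 40],
  [10, -160, -45, 47],
  [11, -190, -45, 54],
  [12, -215, -45, 61],
  [13, -240, -45, 68],
  [15, -258, -45, 75],
  [15, -269, -45, 81],
  [15, -269, -45, 83],
  [15, -269, -45, 83],
  [15, -269, -45, 83],
  [15, -269, -45, 83],
], gripper=45)

```text
time_s: 37.75
tool_pos: [0.7045, -0.052, 0.2531]
eef_rot: [[-1.0, 0.022, -0.006], [0.022, 1.0, -0.003], [0.006, -0.003, -1.0]]
contact_force: [-0.8, -0.9, -0.6]
gripper_width: 0.0397
grip_force: 0.0
```

```bash
python3 - <<'E'
import numpy as np
from m import *
def arc(t0,ts): print([[int(round(160*(np.cos(t)-np.cos(t0)))),0,int(round(-160*(np.sin(t)-np.sin(t0)))),0] for t in ts])
arc(1.75,[1.72,1.67,1.6,1.52,1.44,1.36,1.28,1.2,1.12,1.04,.96,.88,.8])
arc(.8,[.72,.64,.56,.48,.4,.32,.24,.17,.11,.06,.02,0,0,0])
s=env.get_state();print(s['tool_pos'],s['joint_positions'].round())
E
```

```text
[[5, 0, -1, 0], [13, 0, -2, 0], [24, 0, -2, 0], [37, 0, -2, 0], [49, 0, -1, 0], [62, 0, 1, 0], [74, 0, 4, 0], [86, 0, 8, 0], [98, 0, 13, 0], [110, 0, 19, 0], [120, 0, 26, 0], [130, 0, 34, 0], [140, 0, 43, 0]]
[[9, 0, 9, 0], [17, 0, 19, 0], [24, 0, 30, 0], [30, 0, 41, 0], [36, 0, 52, 0], [40, 0, 64, 0], [44, 0, 77, 0], [46, 0, 88, 0], [48, 0, 97, 0], [48, 0, 105, 0], [48, 0, 112, 0], [49, 0, 115, 0], [49, 0, 115, 0], [49, 0, 115, 0]]
[ 0.70450314 -0.05201678  0.25308074] [ 22.  53. -52.  71.  40.  75.  61.]
```

Emit:
apply_moves([
  [0, 0, 20, 0],
  [0, 0, 45, 0],
  [0, 0, 70, 0],
  [0, 0, 82, 0],
  [0, 0, 85, 0],
  [0, 0, 85, 0],
  [0, 0, 85, 0],
])

```text
time_s: 38.33
tool_pos: [0.7056, -0.052, 0.1709]
eef_rot: [[-1.0, 0.024, -0.002], [0.024, 1.0, -0.002], [0.002, -0.002, -1.0]]
contact_force: [-0.6, 0.6, -0.2]
gripper_width: 0.0399
grip_force: 0.0
```

Emit:
apply_moves([
  [0, 0, 0, 0],
  [0, 0, 0, 0],
  [0, 0, 0, 0],
  [0, 0, 0, 0],
  [0, 0, 0, 0],
  [0, 0, 0, 0],
], gripper=0)

```text
time_s: 38.83
tool_pos: [0.7054, -0.0518, 0.1704]
eef_rot: [[-1.0, 0.024, -0.002], [0.024, 1.0, -0.002], [0.002, -0.002, -1.0]]
contact_force: [-0.6, 1.1, 3.0]
gripper_width: 0.0139
grip_force: 30.0
```

Emit:
apply_moves([
  [5, 0, -1, 0],
  [13, 0, -2, 0],
  [24, 0, -2, 0],
  [37, 0, -2, 0],
  [49, 0, -1, 0],
  [62, 0, 1, 0],
  [74, 0, 4, 0],
  [86, 0, 8, 0],
  [98, 0, 13, 0],
  [110, 0, 19, 0],
  [120, 0, 26, 0],
  [130, 0, 34, 0],
  [140, 0, 43, 0],
])

```text
time_s: 39.92
tool_pos: [0.5653, -0.0476, 0.1275]
eef_rot: [[-1.0, 0.024, -0.0], [0.024, 1.0, -0.0], [0.0, -0.0, -1.0]]
contact_force: [3.8, 3.0, -2.1]
gripper_width: 0.0135
grip_force: 30.0
```

Emit:
apply_moves([
  [9, 0, 9, 0],
  [17, 0, 19, 0],
  [24, 0, 30, 0],
  [30, 0, 41, 0],
  [36, 0, 52, 0],
  [40, 0, 64, 0],
  [44, 0, 77, 0],
  [46, 0, 88, 0],
  [48, 0, 97, 0],
  [48, 0, 105, 0],
  [48, 0, 112, 0],
  [49, 0, 115, 0],
  [49, 0, 115, 0],
  [49, 0, 115, 0],
])

```text
time_s: 41.08
tool_pos: [0.5177, -0.0462, 0.0151]
eef_rot: [[-1.0, 0.023, 0.002], [0.023, 1.0, -0.001], [-0.002, -0.001, -1.0]]
contact_force: [-0.7, 3.2, 21.6]
gripper_width: 0.0135
grip_force: 30.0
```

It is pressed flat on its stop. I release and withdraw.

Emit:
apply_moves([
  [0, 0, -2, 0],
  [0, 0, -3, 0],
  [0, 0, -3, 0],
])

```text
time_s: 41.33
tool_pos: [0.5176, -0.0463, 0.016]
eef_rot: [[-1.0, 0.023, 0.001], [0.023, 1.0, 0.001], [-0.001, 0.001, -1.0]]
contact_force: [5.6, 4.8, -3.5]
gripper_width: 0.0132
grip_force: 30.0
```

Emit:
apply_moves([
  [0, 0, 0, 0],
  [0, 0, 0, 0],
  [0, 0, 0, 0],
  [0, 0, 0, 0],
  [0, 0, 0, 0],
  [0, 0, -15, 0],
  [0, 0, -45, 0],
  [0, 0, -85, 0],
  [0, 0, -125, 0],
  [0, 0, -160, 0],
  [0, 0, -160, 0],
  [0, 0, -160, 0],
], gripper=45)

```text
time_s: 42.33
tool_pos: [0.5169, -0.048, 0.177]
eef_rot: [[-1.0, 0.025, 0.0], [0.025, 1.0, -0.004], [-0.0, -0.004, -1.0]]
contact_force: [-0.4, -0.7, -0.5]
gripper_width: 0.0392
grip_force: 0.0
```

```bash
python3 - <<'E'
from m import *
s,im=shot('wrist','w15.png');print(s['tool_pos'],s['contact_force'])
ref=cv2.imread('pics/w9.png')[:,:,::-1]
for P in((.517,-.0465,.036),(.545,-.048,.036)):
    u,v=proj('wrist',P,s);row=im[int(round(v)),int(u)-40:int(u)+40].max(1);k=np.where(row<75)[0]+int(u)-40
    print(u,v,k.min(),k.max(),onz('wrist',k.min(),v,.036,s).round(4),onz('wrist',k.max()+1,v,.036,s).round(4))
sc=shot('scene','s15.png')[1];r=cv2.imread('pics/scene0.png')[:,:,::-1]
d=cv2.absdiff(sc,r).max(2)
# folded stand / tub / scanner / bystander regions vs the initial picture
for n,(x0,y0,x1,y1) in dict(stand=(380,310,500,405),bearing=(378,230,405,258),white=(330,165,378,215),scanner=(285,340,370,460)).items():
    print(n,(d[y0:y1,x0:x1]>40).mean().round(3))
E
```

```text
[ 0.51692693 -0.04798689  0.17700845] [-0.40456004 -0.68536731 -0.45794235]
318.8057527912164 226.86677892891143 311 325 [ 0.5168 -0.0531  0.036 ] [ 0.5172 -0.0404  0.036 ]
317.83233151318706 257.8474731531257 303 333 [ 0.5447 -0.0609  0.036 ] [ 0.5454 -0.0339  0.036 ]
stand 0.89
bearing 0.93
white 0.968
scanner 0.63
```

The tab reads the same position and width as before, so the stand is folded. The arm blocks the scene camera, so I back off from the work and compare both cameras numerically.

Emit:
apply_moves([
  [0, -20, -30, 0],
  [0, -55, -65, 0],
  [0, -90, -65, 0],
  [0, -110, -65, 0],
  [0, -110, -65, 0],
  [0, -110, -65, 0],
  [0, -110, -65, 0],
])

```text
time_s: 43.02
tool_pos: [0.5129, -0.1563, 0.2394]
eef_rot: [[-1.0, 0.023, -0.006], [0.023, 1.0, -0.001], [0.006, -0.001, -1.0]]
contact_force: [0.6, 0.7, 0.1]
gripper_width: 0.04
grip_force: 0.0
```

```bash
python3 - <<'E'
from m import *
sd=shot('side','d16.png')[1];r1=cv2.imread('pics/d10.png')[:,:,::-1];r0=cv2.imread('pics/side0.png')[:,:,::-1]
f=lambda a,b,x0,y0,x1,y1:(cv2.absdiff(a,b).max(2)[y0:y1,x0:x1]>40).mean().round(3)
print('tub+lid vs seated',f(sd,r1,262,235,372,325))
print('stand',f(sd,r0,258,210,337,240),'scanner',f(sd,r0,340,215,375,250),'white',f(sd,r0,205,262,245,305),'bearing',f(sd,r0,230,250,256,272))
sc=shot('scene','s16.png')[1];q=cv2.imread('pics/scene0.png')[:,:,::-1]
print([f(sc,q,*b) for b in((380,310,500,405),(378,230,405,258),(330,165,378,215),(285,340,370,460))])
print(env.get_state()['tool_pos'],env.get_state()['time_s'])
E
```

```text
tub+lid vs seated 0.052
stand 0.001 scanner 0.18 white 0.179 bearing 0.383
[np.float64(0.897), np.float64(0.944), np.float64(0.928), np.float64(0.975)]
[ 0.51333024 -0.15561087  0.23992113] 43.1167
```

```bash
python3 - <<'E'
from m import *
for n in('side0','d10','d16'):
    im=cv2.imread(f'pics/{n}.png')[:,:,::-1].copy();h=cv2.cvtColor(im,cv2.COLOR_RGB2HSV)
    for nm,(x0,y0,x1,y1) in dict(bear=(225,248,258,275),white=(200,260,250,308)).items():
        b=(h[y0:y1,x0:x1,1]<90)&(h[y0:y1,x0:x1,2]>95);ys,xs=np.where(b);print(n,nm,b.sum(),xs.mean()+x0,ys.mean()+y0,xs.min()+x0,xs.max()+x0,ys.min()+y0,ys.max()+y0)
E
```

```text
side0 bear 498 238.21485943775102 260.3072289156627 225 253 248 274
side0 white 1414 224.31824611032533 278.76732673267327 200 249 260 303
d10 bear 500 238.198 260.292 225 253 248 274
d10 white 1416 224.32062146892656 278.74717514124296 200 249 260 303
d16 bear 505 238.16633663366338 260.3108910891089 225 253 248 274
d16 white 1427 224.35388927820603 278.70847932725997 200 249 260 303
```

The bystanders have not moved, so the differences were only shadows. I hand in.

```bash
python3 -c "
from cell import env
print(env.sign_off())"
```

```text
the job is handed in; nothing more can be done
None
```

The job is handed in at about 43 s: both couplers (the only ordered parts there) are in the tub with the lid clipped down, the label was scanned, the scanner is back on its mat, and the stand is folded; the sign-off returned no verdict.

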